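Release a bar from a ratchet strap clamp

TASK

The steel bar in the clamping jig is finished. Flip the red direction lever on the ratchet handle to the loosening side, work the handle back and forth until the strap stands about 4 mm clear of the bar, then slide the bar out from under the strap, lay it flat in the empty half of the steel dish without dropping it, and let go. Leave the clamp open, and do not disturb the specimens in the dish or the spanner and the blue-lidded jar by the jig.

Things in the scene. Friction and masses are not known exactly. Their poses are not given: they have to be found in the camera images.
- jig: Blue clamping jig fixed to the bench, L-shaped plate 190 x 135 x 12 mm. Origin on the bench under the upright threaded stud (16 mm thick, top at z 86). Its +x runs along the dark strap to the bar, z up. The nut sits on the stud over the strap; strap 26 mm wide, 12 thick, its nose ends at x 87.
- handle (a joint): Swing of the ratchet handle about the stud (vertical axis), rad, positive = counter-clockwise from above; at 0 the grip lies at heading 2.54 rad in the jig's frame (i.e. 0.6 clockwise of the jig's -x). Two steel posts stop it at -0.75 and 0.75. It stays where it is left; idle swing takes 1 to 2 N at the grip, driving the nut about 4 N. One ratchet tooth is 0.35 rad, so up to that much of each driving stroke is lost.
- selector (a joint): Red direction lever on top of the handle's head, pivot 42 mm out from the stud axis towards the grip. Rad, positive = counter-clockwise from above, from straight along the handle. About -0.36 at the start: tightens, i.e. clockwise handle strokes turn the nut. At +0.38 (end stop): loosens, counter-clockwise strokes turn the nut, the return stroke clicks free. Stays where left; about 1 N at its tip.
- nut (a joint): Turn of the nut on the stud, rad, positive = counter-clockwise from above = loosening; about -0.3 (tight) at the start, stop at 5.7. It raises the strap 10 mm a turn (1.6 mm a rad; two-start thread).
- strap (a joint): Lift of the strap, m: 0 = its flat underside, 30 mm above the bench, rests on the bar; grows as the nut is loosened (nut 2.6 rad gives about 4.1 mm). The nut, handle and lever rise with it. Falls only if the nut is turned back.
- grip (a point): Middle of the handle's blue grip, 128 mm from the stud axis, 54.5 mm above the bench plus the strap lift. The grip is a level round bar 20 mm thick that reaches 40 mm either way along the handle; under its inner half runs the edge of the 12 mm jig plate, under the rest only the bench.
- selector_tip (a point): Top centre of the upright red thumb post at the end of the direction lever: 11 mm thick, 18 mm tall, top 84 mm above the bench plus the strap lift, 30 mm from the lever's pivot (72 mm from the stud when the lever is straight). It travels 22 mm from side to side.
- bar: Loose ground steel bar 18 x 100 x 18 mm (long side = its y), about 0.24 kg. Origin in the centre of its underside. It lies on the 12 mm jig plate, long side along the jig's y, at about x 76, y -16; low rails (8 mm) stop it at its +x side and its +y end. The strap covers y -13 to 13; its -y end overhangs the plate from jig y -28 to -66 and comes out free that way.
- dish: Shallow stainless steel dish, fixed, outside 150 x 230 x 20 mm, long side = its y. Origin in the centre of its underside; inside 144 x 224 mm, floor 3 mm above the bench, top of the rim 22 mm. Its -y half (y below 10) is empty; the two pucks stand in the other half. Between the jig and the dish stands a grey drawer cabinet 225 mm tall (world x 0.27 to 0.53, y -0.11 to 0.20): carry over or behind it.
- puck_red: Red mounted specimen, a puck 30 mm across and 20 tall, standing loose in the dish; origin at its underside. Leave alone.
- puck_black: Black mounted specimen, a puck 30 mm across and 24 tall, standing loose in the dish; origin at its underside. Leave alone.
- spanner: Open-end spanner 28 x 166 x 6 mm, loose on the bench to the right of the jig; origin in the centre of its underside. Leave alone.
- jar_blue: Blue-lidded paste jar 47 mm across, 36 tall, loose behind the jig; origin at its underside. Leave alone.

How it is judged (in metres and radians):
On the way, in this order (a step that is already met when the one before it is completed fails the run):
1. the direction lever is flipped to the loosening side, the strap still on the bar (value of joint selector above 0.25 rad and value of joint strap below 0.001 m), for 0.2 s.
2. working the handle has raised the strap more than 3 mm, the bar still in its place (value of joint strap above 0.003 m and distance of bar from where it was at the start of the episode below 0.012 m), for 0.2 s.
At the end, for the whole second after the job is handed in: The bar lies at rest and level (within 4 degrees) on the floor of the empty half of the dish, released; the strap is still raised more than 3 mm (value of joint strap above 0.003 m and x of bar in the frame of dish between -0.062 and 0.062 m and y of bar in the frame of dish between -0.105 and 0.005 m and z of bar in the frame of dish between 0 and 0.008 m and angle between the y axis of bar and the z axis of dish, either way round above 1.5 rad and linear speed of bar below 0.02 m/s); the robot touches nothing.
It fails at once if the bar is let go of in the air (its underside more than 35 mm above the bench with no finger on it) (height (world z) of bar above 0.035 m and contact force between the fingers and bar below 0.05 N).
It fails at once if a bystander (specimens, spanner, jar) moved more than 25 mm (distance of any of puck_red, puck_black, spanner, jar_blue from where it was at the start of the episode above 0.025 m).
It also fails if it takes over 72 s, if anything falls off the work surface, if the arm or the gripper's body presses on something with over 40 N, if the wrist force passes 120 N, or if a joint passes its speed limit or range.

ROBOT

A 6-joint arm with a two-finger parallel gripper is mounted at the origin on a cart in front of the work surface, level with it; the furniture and walls round the work are solid. World frame = base frame: x ahead of the robot, y to its left, z up, the work surface at z = 0. Lengths are in mm, angles in rad, forces in N, time in s.
With the tool pointing down it reaches from about 325 to 1000 mm from the base axis. Payload 5.1 kg.
Tool frame: the origin (TCP) lies on the centre line of the jaws, within the pads' length; the fingertips stand arm.tips_ahead ahead of it and the grasp point (between the pads) lies 5 mm behind it (arm.tips_ahead is the distance from the TCP to the fingertips, in mm); z points along the fingers, y is the line along which they close (so a half turn about z gives the same grasp; the last joint's range is limited). The gripper opens to 85 mm and grips with 20 to 120 N. Pads are 22 mm wide; open, the fingers measure 114 mm over their backs; the gripper's body (76 mm by 85 mm) begins 54 mm behind the grasp point. The pads swing forward as they close: fully open they stand 13 mm farther back than shut.
Start: joints at [1.214, 0.124, 1.65, -0, 1.367, -0.083], TCP at [175.776, 625.77, 245.322] pointing down, gripper open.
Joint ranges: [-2.61, 2.61], [-1.02, 2.33], [0.03, 2.71], [-1.35, 4.49], [0.32, 2.68], [-2.91, 2.91]. Speed limits (rad/s): [2.57, 2.57, 3.14, 3.14, 3.14, 3.14].

INTERFACE

Orientations are given as a rotation vector (axis times angle).
In Python, from bench import arm, viewer, ticket gives the robot as it stands.
- The arm moves only by the tool servo_tool, never from a script. Its argument "targets" is a list of rows, each an object of numbers: "hand": the closure, from -1 (fully open) to 1 (shut); "tx", "ty", "tz": the shift along the world's x, y, z normalised to -1 to 1, where 1 is 25 mm; "rx", "ry", "rz": the turn, a rotation vector about the world's x, y, z normalised to -1 to 1, where 1 is 6 degrees. A call has exactly 8 rows; each row shifts and turns the commanded pose from where the row before left it; what a row does not reach is not made up. A row lasts 1/12 s, in which the tool goes at most 41.7 mm and 7.16 degrees, less where a joint would pass 70% of its speed; a pose out of reach is approached as far as the arm can. A call with a number of a shift or a turn outside -1 to 1 is refused whole. A call with a gripper value outside its range is refused whole. The fingers move at their own pace and stop on an object; the grip force is fixed at half the most. Time passes only in rows, so rows that do not move let the fingers close, or fill a call up. It gives the time, the measured TCP pose, the force, the opening and the grip force at its end, in the units of the state.
- arm.read_state(): the state, without advancing time (a new reading comes with each control period).
- viewer.snapshot(name): name is "scene" or "top" or "wrist"; returns a dict with "image" (384x512x3 uint8, red, green, blue), "z_map" (384x512 float32, mm along the optical axis (not along the pixel's ray), 0 where there is no reading), "intrinsics" (3x3 intrinsics, pixels), "k1" (the pictures are not rectified: a ray, as slopes to the right and down, at radius r is drawn at 1 + k1 r^2 times it, then the intrinsics apply), "rvec" (rotation vector, rad) and "tvec" (3), from world to camera coordinates, as OpenCV has them; the wrist camera has in their place "mount" (4x4, takes a point from camera to tool coordinates, whose origin is the TCP and whose axes are the flange's). Camera axes: x right, y down, z forward; pixel columns grow to the right and rows downward; lengths in mm; the calibration is good to about 2 mm. A picture is of the moment at which its call begins: read the wrist's pose just before it.
- ticket.close_job(): hands the job in; it is judged then, once.
The state is a dict: "time_s": time; "qpos": joint angles; "joint_velocities": joint speeds; "joint_efforts": joint torques, N m; "ee_pos": TCP position; "tcp_rot": TCP orientation; "ft_force": force on the tool from outside, world axes, zero at the start; "torque": the same for the moment, N m; "grip_width": opening from 0.0 (shut) to 1.0 (fully open); "finger_force": force on a finger pad.
Only numpy, scipy, OpenCV 4.12 (cv2) and the standard library are available. Lean on these libraries where they do the work, as an engineer would, in place of code of your own. Each camera call takes 0.05 s, during which the arm holds its last target. There are 200 camera calls.

## Working session

There is one attempt and no reset: what is moved stays moved. The work goes in short steps, Python scripts to look and compute and a tool call to move; the robot and the scene stay as the last step left them, time stands still between calls to the robot, and variables do not carry over. Pictures are saved under pics/ and viewed, at most 10 in all, crops included, and the job is handed in when it is done.

Besides the shell and the picture viewer there is one more tool, called as name(argument=value, ...) on one line, values as JSON. servo_tool: Moves the arm, as the interface text tells. Its arguments: {"type":"object","properties":{"targets":{"type":"array","items":{"type":"object","properties":{"hand":{"type":"number"},"tx":{"type":"number","minimum":-1,"maximum":1},"ty":{"type":"number","minimum":-1,"maximum":1},"tz":{"type":"number","minimum":-1,"maximum":1},"rx":{"type":"number","minimum":-1,"maximum":1},"ry":{"type":"number","minimum":-1,"maximum":1},"rz":{"type":"number","minimum":-1,"maximum":1}}}}},"required":["targets"]}

```bash
mkdir -p pics; ls
cat > h.py <<'E'
import numpy as np, cv2
from scipy.spatial.transform import Rotation as R
from bench import arm, viewer, ticket
def snap(n):
    s=arm.read_state(); d=viewer.snapshot(n); np.savez(f'pics/{n}.npz',**{k:v for k,v in d.items()}, ee=s['ee_pos'],rot=s['tcp_rot']); return d
def pts(d,uv,z=None):
    """world points of pixels, using depth map"""
    K=np.array(d['intrinsics']);k1=float(d['k1']);out=[]
    uv=np.atleast_2d(uv).astype(float)
    x=(uv-[K[0,2],K[1,2]])/[K[0,0],K[1,1]]
    r=x.copy()
    for _ in range(20): r=x/(1+k1*(r**2).sum(1,keepdims=True))
    dirs=np.c_[r,np.ones(len(r))]
    if 'rvec' in d:
        Rm=R.from_rotvec(np.array(d['rvec']).ravel()).as_matrix(); t=np.array(d['tvec']).ravel()
        o=-Rm.T@t; dw=dirs@Rm
    else:
        M=np.array(d['mount']);W=R.from_rotvec(d['rot']).as_matrix()
        o=W@M[:3,3]+d['ee']; dw=dirs@(W@M[:3,:3]).T
    if z is None:
        zz=np.array([d['z_map'][int(round(v)),int(round(u))] for u,v in uv])[:,None]
        return o+dw*zz
    return o+dw*((z-o[2])/dw[:,2])[:,None]
E
python3 - <<'E'
from h import *
print(arm.read_state(), arm.tips_ahead)
for n in ['top','scene']:
    d=snap(n); cv2.imwrite(f'pics/{n}0.png',cv2.resize(d['image'][:,:,::-1],(800,600),interpolation=cv2.INTER_CUBIC))
E
```

```text
pics
{'time_s': 0.0, 'qpos': array([ 1.21444055e+00,  1.24517444e-01,  1.65165002e+00, -1.60304075e-05,
        1.36747675e+00, -8.26415002e-02]), 'joint_velocities': array([-1.46835430e-03, -6.79000783e-05, -7.98008868e-04,  1.28632943e-03,
       -2.07224974e-03,  1.07930527e-04]), 'joint_efforts': array([ 7.00593082e-04, -4.23606133e+01, -3.65460491e+01,  3.52044844e-05,
        7.04461461e-03,  1.10888962e-05]), 'ee_pos': array([175.5609639 , 625.25461864, 244.05916246]), 'tcp_rot': array([-0.42854436, -3.1117895 ,  0.0031502 ]), 'ft_force': array([0.14533064, 0.11855698, 0.28615458]), 'torque': array([ 0.01014227, -0.02143599,  0.03468434]), 'finger_force': 0.0, 'grip_width': 0.9993398182232529} 14.0
```

View pics/top0.png

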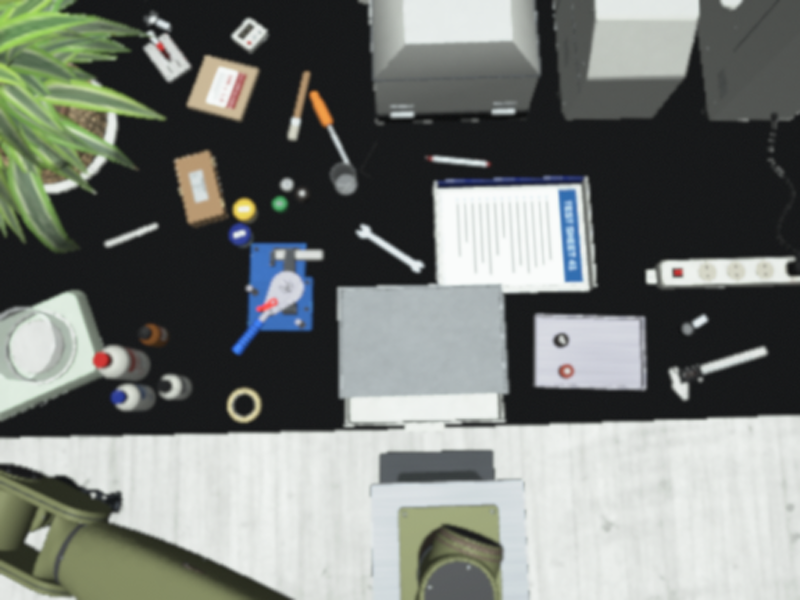

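View pics/scene0.png

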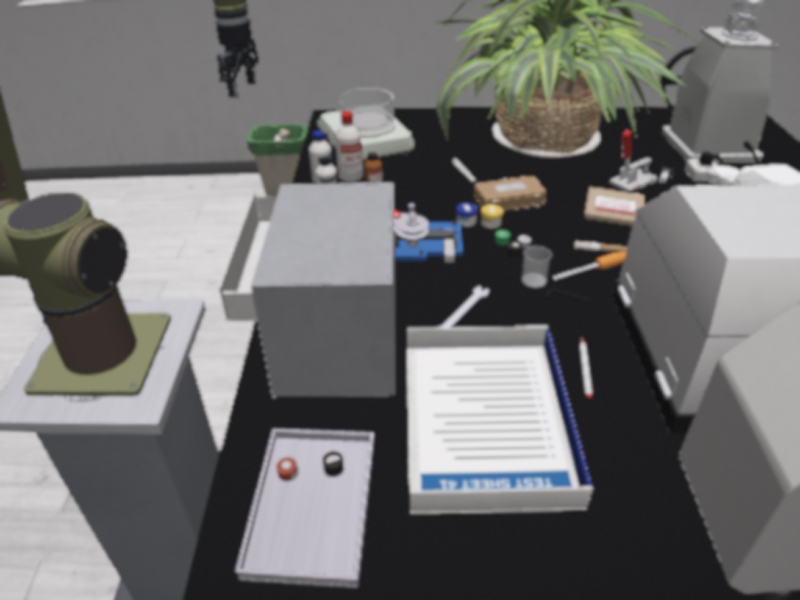

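The top view (up = +x, left = +y) shows the jig at about (283,288), with its grip at (250,333), the red lever at (267,305) and the bar end at (312,254). The dish is at (590,352) with its pucks on the left (+y) half.

Run:
```python
from h import *
d=dict(np.load('pics/top.npz'))
P=lambda l,z:print(np.round(pts(d,np.array(l)*0.64,z),0).tolist())
P([(290,285)],80);P([(250,333)],54);P([(318,254)],30)
P([(534,314),(646,317),(646,389),(534,387)],22)
P([(561,340),(566,370)],22)
P([(240,235)],36);P([(392,250),(360,228),(420,268)],6)
P([(250,243),(312,243),(313,330),(249,328)],12)
im=d['image'][140:220,140:280][:,:,::-1]
cv2.imwrite('pics/c1.png',cv2.resize(im,None,fx=5.7,fy=5.7,interpolation=cv2.INTER_CUBIC))
```

```text
[[561.0, 308.0, 80.0]]
[[467.0, 396.0, 54.0]]
[[636.0, 257.0, 30.0]]
[[494.0, -199.0, 22.0], [480.0, -437.0, 22.0], [329.0, -424.0, 22.0], [340.0, -190.0, 22.0]]
[[437.0, -252.0, 22.0], [374.0, -259.0, 22.0]]
[[682.0, 424.0, 36.0]]
[[646.0, 99.0, 6.0], [697.0, 167.0, 6.0], [604.0, 39.0, 6.0]]
[[670.0, 408.0, 12.0], [665.0, 272.0, 12.0], [475.0, 271.0, 12.0], [483.0, 408.0, 12.0]]
```

View pics/c1.png

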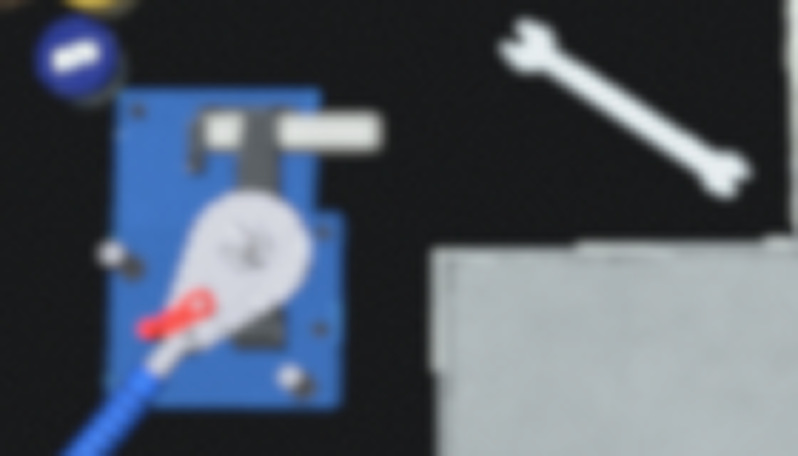

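The crop shows the head at (250,245), the red thumb post at (148,330), the stop posts at (110,255) and (292,378), and the bar's free end at (380,132). Next I'll move above the jig for a wrist view.

servo_tool(targets=[{"tz":1,"hand":-1},{"tz":1,"hand":-1},{"tx":1,"ty":-0.8,"rz":-0.3,"hand":-1},{"tx":1,"ty":-0.8,"rz":-0.3,"hand":-1},{"tx":1,"ty":-0.8,"rz":-0.3,"hand":-1},{"tx":1,"ty":-0.8,"rz":-0.3,"hand":-1},{"tx":1,"ty":-0.8,"rz":-0.3,"hand":-1},{"tx":1,"ty":-0.8,"rz":-0.3,"hand":-1}])

```text
invalid input at $.targets[0]: expected keys hand, tx, ty, tz, rx, ry, rz
```

servo_tool(targets=[{"tx":1,"ty":-0.8,"rz":-0.3,"hand":-1},{"tx":1,"ty":-0.8,"rz":-0.3,"hand":-1},{"tx":1,"ty":-0.8,"rz":-0.3,"hand":-1},{"tx":1,"ty":-0.8,"rz":-0.3,"hand":-1},{"tx":1,"ty":-0.8,"rz":-0.3,"hand":-1},{"tx":1,"ty":-0.8,"rz":-0.3,"hand":-1},{"tx":1,"ty":-0.8,"rz":-0.3,"hand":1},{"tx":0.6,"ty":-0.8,"rz":-0.3,"hand":1}])

```text
invalid input at $.targets[0]: expected keys hand, tx, ty, tz, rx, ry, rz
```

Run:
```python
from h import *
d=snap('wrist'); cv2.imwrite('pics/w1.png',cv2.resize(d['image'][:,:,::-1],(800,600),interpolation=cv2.INTER_CUBIC))
s=arm.read_state();print(s['ee_pos'],s['tcp_rot'],s['time_s'],s['grip_width'],s['qpos'],d['mount'])
```

```text
[175.6304646  625.34191607 244.27896878] [-4.28678346e-01 -3.11183253e+00  2.62434263e-03] 0.15 0.9971737733296917 [ 1.21438136e+00  1.24414368e-01  1.65139106e+00 -1.83639909e-06
  1.36749882e+00 -8.26227963e-02] [[ 1.27749731e-03 -9.49612990e-01 -3.13422298e-01  8.07739156e+01]
 [ 9.99998821e-01  9.46247088e-04  1.20899912e-03  1.42032695e-01]
 [-8.51506330e-04 -3.13423473e-01  9.49613080e-01 -1.29615121e+02]
 [ 0.00000000e+00  0.00000000e+00  0.00000000e+00  1.00000000e+00]]
```

View pics/w1.png

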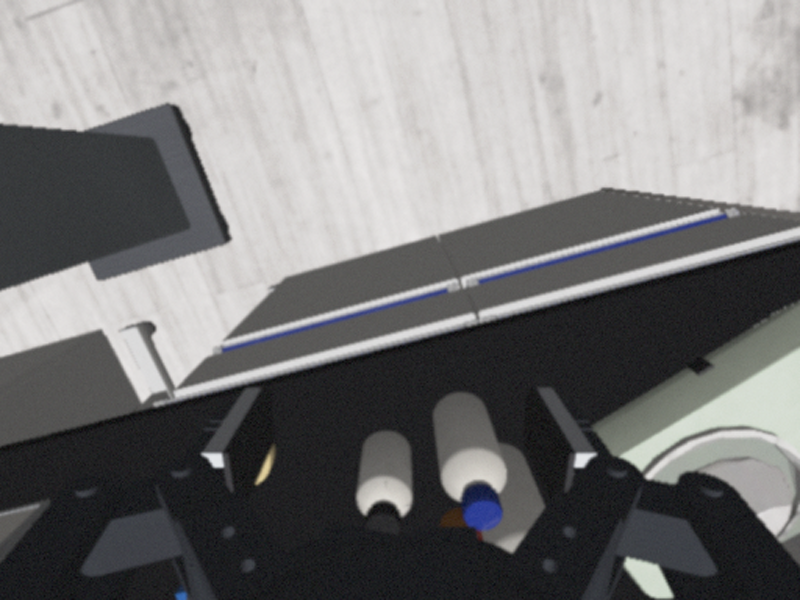

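The wrist view shows only the floor and some bottles, since the move was refused. I'll resend with all keys.

servo_tool(targets=[{"tx":0,"ty":0,"tz":1,"rx":0,"ry":0,"rz":0,"hand":-1},{"tx":0.5,"ty":-0.4,"tz":1,"rx":0,"ry":0,"rz":0,"hand":-1},{"tx":1,"ty":-0.8,"tz":0,"rx":0,"ry":0,"rz":-0.3,"hand":-1},{"tx":1,"ty":-0.8,"tz":0,"rx":0,"ry":0,"rz":-0.3,"hand":-1},{"tx":1,"ty":-0.8,"tz":0,"rx":0,"ry":0,"rz":-0.3,"hand":-1},{"tx":1,"ty":-0.8,"tz":0,"rx":0,"ry":0,"rz":-0.3,"hand":-1},{"tx":1,"ty":-0.8,"tz":0,"rx":0,"ry":0,"rz":-0.3,"hand":-1},{"tx":1,"ty":-0.8,"tz":0,"rx":0,"ry":0,"rz":-0.3,"hand":-1}])

```text
time_s: 0.82
ee_pos: [339.1, 494.5, 295.0]
tcp_rot: [-0.722, -3.057, 0.001]
ft_force: [-0.8, 0.2, -0.2]
grip_width: 1.004
finger_force: 0.0
```

servo_tool(targets=[{"tx":1,"ty":-0.8,"tz":0,"rx":0,"ry":0,"rz":-0.3,"hand":-1},{"tx":1,"ty":-0.8,"tz":0,"rx":0,"ry":0,"rz":-0.3,"hand":-1},{"tx":1,"ty":-0.8,"tz":0,"rx":0,"ry":0,"rz":-0.3,"hand":-1},{"tx":1,"ty":-0.8,"tz":0,"rx":0,"ry":0,"rz":-0.3,"hand":-1},{"tx":1,"ty":-0.8,"tz":0,"rx":0,"ry":0,"rz":-0.3,"hand":1},{"tx":1,"ty":-0.8,"tz":0,"rx":0,"ry":0,"rz":-0.3,"hand":1},{"tx":1,"ty":-0.8,"tz":0,"rx":0,"ry":0,"rz":-0.6,"hand":1},{"tx":0,"ty":-0.6,"tz":0,"rx":0,"ry":0,"rz":0,"hand":1}])

```text
time_s: 1.48
ee_pos: [516.3, 338.5, 294.4]
tcp_rot: [1.104, 2.94, -0.002]
ft_force: [-0.4, -1.5, 0.1]
grip_width: 0.457
finger_force: 0.0
```

Run:
```python
from h import *
d=snap('wrist'); cv2.imwrite('pics/w2.png',cv2.resize(d['image'][:,:,::-1],(800,600),interpolation=cv2.INTER_CUBIC))
s=arm.read_state();print(s['ee_pos'],s['tcp_rot'],s['time_s'],s['grip_width'],s['qpos'])
```

```text
[514.83129866 336.93472223 294.50017014] [-1.10278365 -2.94158599  0.00449652] 1.5333 0.3634238325030768 [ 0.49305479  0.02371153  1.67368774 -0.00183698  1.44640248 -0.36015571]
```

View pics/w2.png

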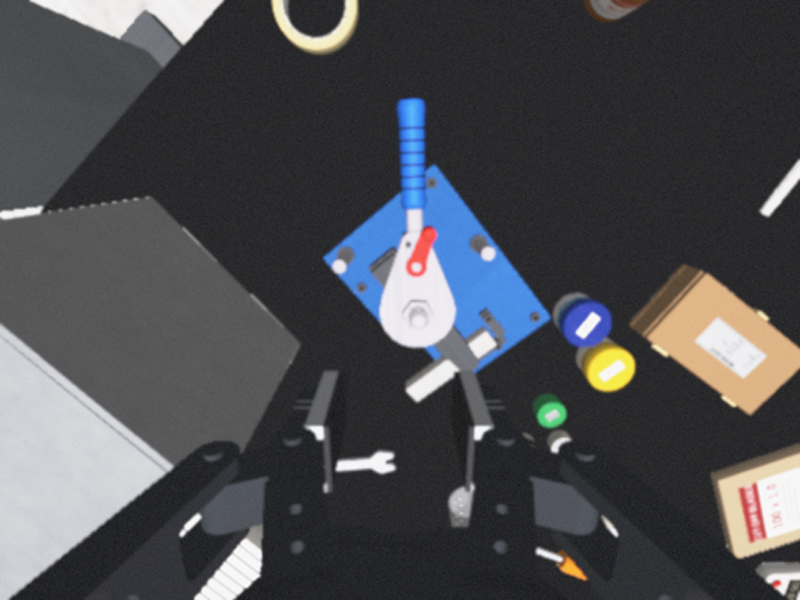

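The wrist view shows the stud at (418,318), the grip from (411,100) to (413,205), the lever pivot at (416,267) and its tip at (430,235). The posts are at (340,266) and (488,254), and the bar runs from (412,392) to (488,338).

Run:
```python
from h import *
d=dict(np.load('pics/wrist.npz'))
for l,z in [([(418,320)],86),([(411,105),(412.5,205)],54.5),([(430,235)],84),([(416,267)],76),([(435,165),(325,258),(549,321)],12),([(340,266),(488,254)],50),([(407,382),(418,402),(498,344),(485,331)],30)]:
    uv=np.array(l)*0.64; print(z,np.round(pts(d,uv,z),1).tolist(),'depth z',np.round(pts(d,uv)[:,2],0))
t=dict(np.load('pics/top.npz'))
# dish rim from depth mask: red puck etc
```

```text
86 [[560.4, 321.9, 86.0]] depth z [88.]
54.5 [[431.4, 426.0, 54.5], [489.9, 377.5, 54.5]] depth z [66. 66.]
84 [[513.5, 374.0, 84.0]] depth z [84.]
76 [[527.4, 348.3, 76.0]] depth z [71.]
12 [[480.4, 414.0, 12.0], [476.7, 280.5, 12.0], [670.8, 405.2, 12.0]] depth z [12. 13.  1.]
50 [[488.4, 295.7, 50.0], [565.0, 399.6, 50.0]] depth z [64. 64.]
30 [[621.2, 259.1, 30.0], [646.0, 252.6, 30.0], [648.2, 353.1, 30.0], [629.0, 351.9, 30.0]] depth z [19.  1. 26. 31.]
```

servo_tool(targets=[{"tx":0.32,"ty":0.84,"tz":-1,"rx":0,"ry":0,"rz":0,"hand":1},{"tx":0.32,"ty":0.84,"tz":-1,"rx":0,"ry":0,"rz":0,"hand":1},{"tx":0.32,"ty":0.84,"tz":-1,"rx":0,"ry":0,"rz":0,"hand":1},{"tx":0,"ty":0,"tz":-1,"rx":0,"ry":0,"rz":0.2,"hand":1},{"tx":0,"ty":0,"tz":-1,"rx":0,"ry":0,"rz":0.2,"hand":1},{"tx":0,"ty":0,"tz":-1,"rx":0,"ry":0,"rz":0,"hand":1},{"tx":0,"ty":0,"tz":-1,"rx":0,"ry":0,"rz":0,"hand":1},{"tx":0,"ty":0,"tz":0,"rx":0,"ry":0,"rz":0,"hand":1}])

```text
time_s: 2.2
ee_pos: [532.9, 402.1, 113.2]
tcp_rot: [-1.031, -2.96, 0.014]
ft_force: [-0.9, -1.1, -1.3]
grip_width: 0.003
finger_force: 0.0
```

Run:
```python
from h import *
d=snap('wrist'); cv2.imwrite('pics/w3.png',cv2.resize(d['image'][:,:,::-1],(800,600),interpolation=cv2.INTER_CUBIC))
s=arm.read_state();print(s['ee_pos'],s['tcp_rot'],s['time_s'],s['grip_width'])
```

```text
[534.31335223 402.81596126 116.3300111 ] [-1.03202712 -2.96179246  0.0095701 ] 2.25 -0.00012699382454227747
```

View pics/w3.png

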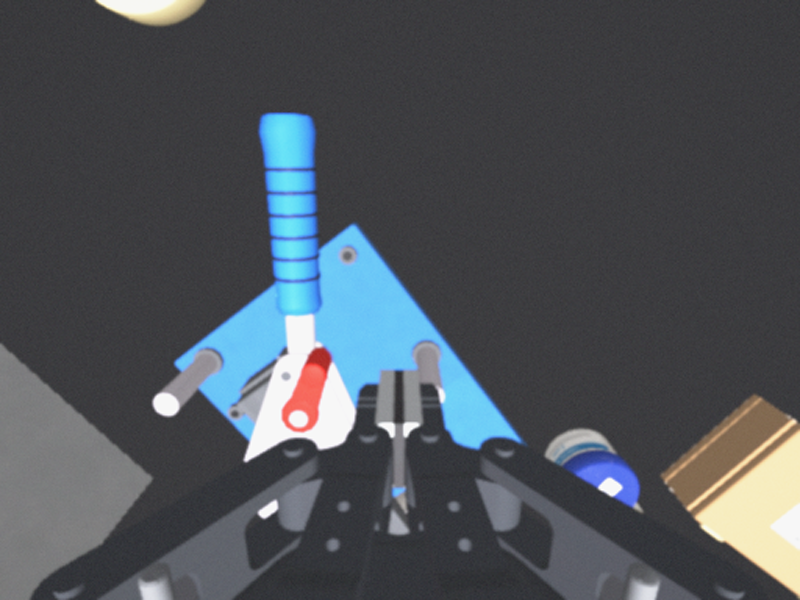

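The closed fingers are at (400,420), to the right of the red post with its top near (313,365). The stop-post top, near (440,393), is close to the fingers, so I'll check that distance.

Run:
```python
from h import *
d=dict(np.load('pics/wrist.npz'))
for l,z in [([(313,366),(318,358)],84),([(166,405),(440,393)],64),([(427,350),(208,358)],12),([(288,118),(300,312)],54.5)]:
    uv=np.array(l)*0.64; p=pts(d,uv,z); r=p[:,:2]-[560.4,321.9]
    print(z,np.round(p,1).tolist(),'u',r@[-.779,.627],'t',r@[-.627,-.779],np.round(pts(d,uv)[:,2],0))
r=d['ee'][:2]-[560.4,321.9];print(r@[-.779,.627],r@[-.627,-.779])
```

```text
84 [[509.6, 376.7, 84.0], [508.2, 380.6, 84.0]] u [73.9457302  77.49270792] t [-10.85138272 -13.03603251] [84. 78.]
64 [[486.9, 298.9, 64.0], [560.8, 404.1, 64.0]] u [42.84941655 51.24837206] t [ 64.05312191 -64.25762518] [63. 64.]
12 [[560.0, 400.6, 12.0], [485.5, 297.2, 12.0]] u [49.68971385 42.87548634] t [-61.04787691  66.16274283] [21. 22.]
54.5 [[429.0, 427.5, 54.5], [492.8, 376.0, 54.5]] u [168.617419    86.59055073] t [0.14537999 0.19562912] [65. 64.]
71.6841506812062 -45.20989107015998
```

servo_tool(targets=[{"tx":0,"ty":0,"tz":-0.6,"rx":0,"ry":0,"rz":0,"hand":1},{"tx":0,"ty":0,"tz":-0.6,"rx":0,"ry":0,"rz":0,"hand":1},{"tx":0,"ty":0,"tz":0,"rx":0,"ry":0,"rz":0,"hand":1},{"tx":-0.25,"ty":-0.31,"tz":0,"rx":0,"ry":0,"rz":0,"hand":1},{"tx":-0.2,"ty":-0.25,"tz":0,"rx":0,"ry":0,"rz":0,"hand":1},{"tx":-0.2,"ty":-0.25,"tz":0,"rx":0,"ry":0,"rz":0,"hand":1},{"tx":-0.1,"ty":-0.12,"tz":0,"rx":0,"ry":0,"rz":0,"hand":1},{"tx":0,"ty":0,"tz":0,"rx":0,"ry":0,"rz":0,"hand":1}])

```text
time_s: 2.92
ee_pos: [518.2, 380.0, 91.2]
tcp_rot: [1.036, 2.965, 0.002]
ft_force: [0.3, -0.7, 0.8]
grip_width: -0.001
finger_force: 0.0
```

servo_tool(targets=[{"tx":-0.1,"ty":-0.12,"tz":0,"rx":0,"ry":0,"rz":0,"hand":1},{"tx":-0.05,"ty":-0.06,"tz":0,"rx":0,"ry":0,"rz":0,"hand":1},{"tx":0,"ty":0,"tz":0,"rx":0,"ry":0,"rz":0,"hand":1},{"tx":0,"ty":0,"tz":0,"rx":0,"ry":0,"rz":0,"hand":1},{"tx":0,"ty":0,"tz":0,"rx":0,"ry":0,"rz":0,"hand":1},{"tx":0,"ty":0,"tz":0,"rx":0,"ry":0,"rz":0,"hand":1},{"tx":0,"ty":0,"tz":0,"rx":0,"ry":0,"rz":0,"hand":1},{"tx":0,"ty":0,"tz":0,"rx":0,"ry":0,"rz":0,"hand":1}])

```text
time_s: 3.58
ee_pos: [514.9, 376.4, 91.0]
tcp_rot: [-1.035, -2.966, -0.001]
ft_force: [-4.0, 0.9, 5.3]
grip_width: -0.0
finger_force: 3.0
```

Run:
```python
from h import *
d=snap('wrist'); cv2.imwrite('pics/w4.png',d['image'][120:330,100:380][:,:,::-1].repeat(2,0).repeat(2,1))
s=arm.read_state();print(s['ee_pos'],s['ft_force']);r=s['ee_pos'][:2]-[560.4,321.9];print(r@[-.779,.627],r@[-.627,-.779])
```

```text
[514.86392935 376.35185214  90.93420824] [-3.89001428  2.48242588  4.61386797]
69.61391033136752 -13.86687651754152
```

View pics/w4.png

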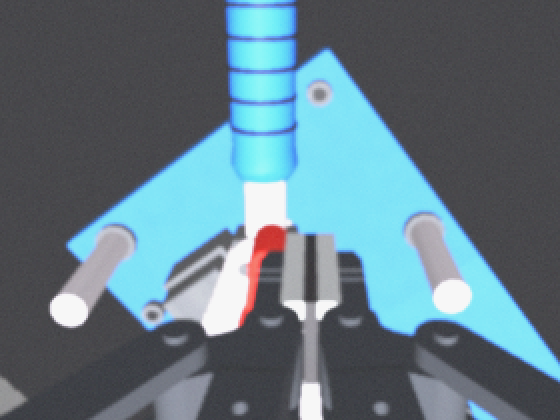

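The fingers now touch the red lever post at crop (268,240). I'll measure the real fingertip height and the lever's position.

Run:
```python
from h import *
d=dict(np.load('pics/wrist.npz'))
uv=np.array([(290,240),(300,240),(330,240),(320,300),(265,230),(268,238),(262,245),(258,275)])/2+[100,120]
p=pts(d,uv); r=p[:,:2]-[560.4,321.9]
print(np.c_[np.round(p,1),r@[-.779,.627],r@[-.627,-.779]].round(1))
p=pts(d,np.array([(262,240)])/2+[100,120],84); r=p[:,:2]-[560.4,321.9];print(p,r@[-.779,.627],r@[-.627,-.779])
```

```text
[[502.6 379.6  86.9  81.2  -8.7]
 [504.7 381.3  85.7  80.6 -11.4]
 [509.2 387.9  86.9  81.3 -19.3]
 [507.3 385.4 115.   81.2 -16.2]
 [501.5 370.4  71.1  76.2  -0.8]
 [501.7 372.   77.8  77.1  -2.2]
 [501.1 370.6  81.3  76.7  -0.8]
 [500.5 371.7  99.2  77.9  -1.2]]
[[499.01272531 372.66612188  84.        ]] [79.6510454] [-1.05698771]
```

servo_tool(targets=[{"tx":-0.1,"ty":-0.12,"tz":0,"rx":0,"ry":0,"rz":0,"hand":1},{"tx":-0.1,"ty":-0.12,"tz":0,"rx":0,"ry":0,"rz":0,"hand":1},{"tx":-0.1,"ty":-0.12,"tz":0,"rx":0,"ry":0,"rz":0,"hand":1},{"tx":0,"ty":0,"tz":0,"rx":0,"ry":0,"rz":0,"hand":1},{"tx":0,"ty":0,"tz":0,"rx":0,"ry":0,"rz":0,"hand":1},{"tx":0,"ty":0,"tz":0,"rx":0,"ry":0,"rz":0,"hand":1},{"tx":0,"ty":0,"tz":0,"rx":0,"ry":0,"rz":0,"hand":1},{"tx":0,"ty":0,"tz":0,"rx":0,"ry":0,"rz":0,"hand":1}])

```text
time_s: 4.3
ee_pos: [507.6, 366.6, 90.9]
tcp_rot: [1.035, 2.965, -0.0]
ft_force: [-1.0, -0.7, 5.3]
grip_width: 0.001
finger_force: 3.6
```

```bash
cat >> h.py <<'E'
def rep():
    s=arm.read_state();r=s['ee_pos'][:2]-[560.4,321.9]
    print(s['time_s'],s['ee_pos'].round(1),s['ft_force'].round(1),'u,t',(r@[-.779,.627]).round(1),(r@[-.627,-.779]).round(1))
def redpost():
    d=snap('wrist');hsv=cv2.cvtColor(d['image'],cv2.COLOR_RGB2HSV)
    m=(((hsv[...,0]<8)|(hsv[...,0]>172))&(hsv[...,1]>140)&(hsv[...,2]>80))
    v,u=np.nonzero(m);p=pts(d,np.c_[u,v]);k=(p[:,2]>60)&(p[:,2]<95);p=p[k];r=p[:,:2]-[560.4,321.9]
    q=np.c_[p[:,2],r@[-.779,.627],r@[-.627,-.779]];
    for lo,hi in ((60,72),(72,81),(81,95)):
        k=(q[:,0]>=lo)&(q[:,0]<hi);print(lo,k.sum(),np.percentile(q[k],[5,50,95],axis=0).round(1).tolist() if k.sum() else '')
    return d
E
python3 -c "
from h import *
rep();redpost()"
```

```text
4.3 [507.6 366.6  90.9] [-1.  -0.7  5.3] u,t 69.2 -1.7Traceback (most recent call last):
  File "<string>", line 3, in <module>
    rep();redpost()
          ~~~~~~~^^
  File "h.py", line 30, in redpost
    v,u=np.nonzero(m);p=pts(d,np.c_[u,v]);k=(p[:,2]>60)&(p[:,2]<95);p=p[k];r=p[:,:2]-[560.4,321.9]
                        ~~~^^^^^^^^^^^^^^
  File "h.py", line 18, in pts
    M=np.array(d['mount']);W=R.from_rotvec(d['rot']).as_matrix()
                                           ~^^^^^^^
KeyError: 'rot'
```

```bash
sed -i "s/ return d$/ d=dict(d); d['ee']=s['ee_pos']; d['rot']=s['tcp_rot']; return d/;" h.py; sed -i "0,/^    d=snap('wrist');hsv/s//    d=snap('wrist');hsv/" h.py; sed -i '/^    d=dict(d); d/d' h.py
cat >> h.py <<'E'
def grip(d):
    hsv=cv2.cvtColor(d['image'],cv2.COLOR_RGB2HSV);m=(hsv[...,0]>95)&(hsv[...,0]<120)&(hsv[...,1]>120)
    v,u=np.nonzero(m);p=pts(d,np.c_[u,v]);p=p[(p[:,2]>52)&(p[:,2]<85)];r=p[:,:2]-[560.4,321.9];n=np.hypot(*r.T);k=(n>95)&(n<165)
    h=np.median(np.arctan2(r[k,1],r[k,0]));print('grip n',k.sum(),'heading',h.round(3),'handle~',(h-2.505).round(3),'ztop',np.percentile(p[k,2],90).round(1))
E
tail -c 1200 h.py; python3 -c "
from h import *
rep();grip(redpost())"
```

```text
_map'][int(round(v)),int(round(u))] for u,v in uv])[:,None]
        return o+dw*zz
    return o+dw*((z-o[2])/dw[:,2])[:,None]
def rep():
    s=arm.read_state();r=s['ee_pos'][:2]-[560.4,321.9]
    print(s['time_s'],s['ee_pos'].round(1),s['ft_force'].round(1),'u,t',(r@[-.779,.627]).round(1),(r@[-.627,-.779]).round(1))
def redpost():
    d=snap('wrist');hsv=cv2.cvtColor(d['image'],cv2.COLOR_RGB2HSV)
    m=(((hsv[...,0]<8)|(hsv[...,0]>172))&(hsv[...,1]>140)&(hsv[...,2]>80))
    v,u=np.nonzero(m);p=pts(d,np.c_[u,v]);k=(p[:,2]>60)&(p[:,2]<95);p=p[k];r=p[:,:2]-[560.4,321.9]
    q=np.c_[p[:,2],r@[-.779,.627],r@[-.627,-.779]];
    for lo,hi in ((60,72),(72,81),(81,95)):
        k=(q[:,0]>=lo)&(q[:,0]<hi);print(lo,k.sum(),np.percentile(q[k],[5,50,95],axis=0).round(1).tolist() if k.sum() else '')
def grip(d):
    hsv=cv2.cvtColor(d['image'],cv2.COLOR_RGB2HSV);m=(hsv[...,0]>95)&(hsv[...,0]<120)&(hsv[...,1]>120)
    v,u=np.nonzero(m);p=pts(d,np.c_[u,v]);p=p[(p[:,2]>52)&(p[:,2]<85)];r=p[:,:2]-[560.4,321.9];n=np.hypot(*r.T);k=(n>95)&(n<165)
    h=np.median(np.arctan2(r[k,1],r[k,0]));print('grip n',k.sum(),'heading',h.round(3),'handle~',(h-2.505).round(3),'ztop',np.percentile(p[k,2],90).round(1))
4.35 [507.6 366.6  90.9] [-1.1  0.1  5.7] u,t 69.2 -1.7
60 41 [[67.3, 73.8, 6.9], [70.2, 74.8, 9.3], [71.8, 75.6, 13.5]]
72 94 [[72.9, 74.0, 6.2], [77.0, 75.2, 10.1], [80.5, 76.1, 13.8]]
81 81 [[81.5, 70.4, 9.2], [84.1, 74.8, 12.8], [92.0, 77.0, 14.7]]Traceback (most recent call last):
  File "<string>", line 3, in <module>
    rep();grip(redpost())
          ~~~~^^^^^^^^^^^
  File "h.py", line 35, in grip
    hsv=cv2.cvtColor(d['image'],cv2.COLOR_RGB2HSV);m=(hsv[...,0]>95)&(hsv[...,0]<120)&(hsv[...,1]>120)
                     ~^^^^^^^^^
TypeError: 'NoneType' object is not subscriptable
```

```bash
sed -i "s/^def grip/def _u(): pass\ndef grip/; s/^    for lo,hi/    g=d\n    for lo,hi/" h.py
python3 - <<'E'
s=open('h.py').read()
s=s.replace("def _u(): pass\n","    return d\n");open('h.py','w').write(s)
E
python3 -c "
from h import *
grip(redpost());rep()"
```

```text
60 39 [[67.7, 73.9, 6.9], [70.2, 74.9, 9.3], [71.8, 75.5, 13.9]]
72 99 [[72.6, 73.9, 6.3], [77.0, 75.2, 10.3], [80.2, 76.0, 13.8]]
81 77 [[81.6, 70.1, 9.1], [84.3, 74.7, 12.8], [92.1, 77.1, 14.7]]
grip n 1882 heading 2.498 handle~ -0.007 ztop 64.9
4.45 [507.6 366.6  90.9] [-0.2  1.   6.6] u,t 69.2 -1.7
```

servo_tool(targets=[{"tx":-0.06,"ty":-0.08,"tz":0.12,"rx":0,"ry":0,"rz":0,"hand":1},{"tx":-0.06,"ty":-0.08,"tz":0,"rx":0,"ry":0,"rz":0,"hand":1},{"tx":0,"ty":0,"tz":0,"rx":0,"ry":0,"rz":0,"hand":1},{"tx":0,"ty":0,"tz":0,"rx":0,"ry":0,"rz":0,"hand":1},{"tx":0,"ty":0,"tz":0,"rx":0,"ry":0,"rz":0,"hand":1},{"tx":0,"ty":0,"tz":0,"rx":0,"ry":0,"rz":0,"hand":1},{"tx":0,"ty":0,"tz":0,"rx":0,"ry":0,"rz":0,"hand":1},{"tx":0,"ty":0,"tz":0,"rx":0,"ry":0,"rz":0,"hand":1}])

```text
time_s: 5.12
ee_pos: [503.9, 362.8, 92.9]
tcp_rot: [-1.035, -2.965, 0.002]
ft_force: [-0.3, 0.3, -1.5]
grip_width: -0.004
finger_force: 0.0
```

```bash
python3 -c "
from h import *
grip(redpost());rep()"
```

```text
60 34 [[67.8, 72.1, 11.9], [69.8, 73.4, 14.9], [71.6, 74.2, 18.6]]
72 101 [[72.5, 72.2, 12.1], [75.9, 73.8, 16.1], [80.0, 74.5, 19.9]]
81 71 [[81.5, 68.4, 14.2], [84.6, 72.7, 18.9], [92.6, 77.6, 20.7]]
grip n 1888 heading 2.542 handle~ 0.037 ztop 64.8
5.1667 [504.  362.9  93. ] [-0.5 -0.1 -0.2] u,t 69.6 3.4
```

servo_tool(targets=[{"tx":0,"ty":0,"tz":1,"rx":0,"ry":0,"rz":0,"hand":1},{"tx":0,"ty":0,"tz":1,"rx":0,"ry":0,"rz":0,"hand":1},{"tx":0,"ty":0,"tz":1,"rx":0,"ry":0,"rz":0,"hand":0.5},{"tx":-0.6,"ty":0.4,"tz":0,"rx":0,"ry":0,"rz":0.2,"hand":-0.2},{"tx":-0.6,"ty":0.4,"tz":0,"rx":0,"ry":0,"rz":0.2,"hand":-0.2},{"tx":-0.5,"ty":0.3,"tz":0,"rx":0,"ry":0,"rz":0.2,"hand":-0.2},{"tx":-0.5,"ty":0.3,"tz":0,"rx":0,"ry":0,"rz":0.1,"hand":-0.2},{"tx":0,"ty":0,"tz":0,"rx":0,"ry":0,"rz":0,"hand":-0.2}])

```text
time_s: 5.83
ee_pos: [446.8, 399.0, 167.6]
tcp_rot: [-0.922, -3.002, 0.002]
ft_force: [-0.1, 0.2, 0.2]
grip_width: 0.6
finger_force: 0.0
```

```bash
python3 -c "
from h import *
d=redpost();grip(d);rep();s=arm.read_state();print(s['grip_width'],s['tcp_rot'])
cv2.imwrite('pics/w5.png',d['image'][:,:,::-1])"
```

```text
60 287 [[68.7, 37.7, -2.2], [70.0, 50.6, 8.3], [71.2, 73.4, 16.5]]
72 62 [[73.0, 68.8, 12.5], [76.7, 73.1, 16.6], [80.6, 74.1, 21.9]]
81 112 [[81.7, 64.9, 13.7], [84.4, 70.1, 17.9], [85.2, 73.7, 22.1]]
grip n 1594 heading 2.559 handle~ 0.054 ztop 65.6
5.8833 [447.8 398.5 167.6] [0.4 0.6 0.1] u,t 135.7 10.9
0.6019376652619471 [-9.22767366e-01 -3.00242343e+00  1.79028727e-03]
```

View pics/w5.png

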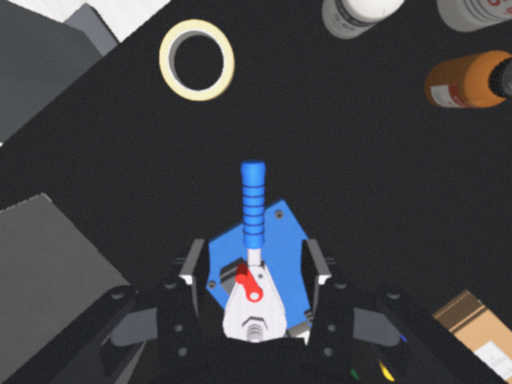

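The lever is flipped: its tip at (243,270) is now on the loosening side, about +0.38. Next I'll lower over the grip with the fingers straddling it, and work out the arc numbers.

servo_tool(targets=[{"tx":0,"ty":0,"tz":-1,"rx":0,"ry":0,"rz":0,"hand":-0.2},{"tx":0,"ty":0,"tz":-1,"rx":0,"ry":0,"rz":0,"hand":-0.2},{"tx":0,"ty":0,"tz":-1,"rx":0,"ry":0,"rz":0,"hand":-0.2},{"tx":0,"ty":0,"tz":-0.8,"rx":0,"ry":0,"rz":0,"hand":-0.2},{"tx":0,"ty":0,"tz":-0.8,"rx":0,"ry":0,"rz":0,"hand":-0.2},{"tx":0,"ty":0,"tz":0,"rx":0,"ry":0,"rz":0,"hand":-0.2},{"tx":0,"ty":0,"tz":0,"rx":0,"ry":0,"rz":0,"hand":-0.2},{"tx":0,"ty":0,"tz":0,"rx":0,"ry":0,"rz":0,"hand":-0.2}])

```text
time_s: 6.55
ee_pos: [450.1, 398.3, 54.3]
tcp_rot: [0.926, 3.001, 0.002]
ft_force: [0.2, -0.1, 0.3]
grip_width: 0.599
finger_force: 0.0
```

```bash
cat >> h.py <<'E'
def arc(th1,n):
    s=arm.read_state();c=np.array([560.4,321.9]);v=s['rot'] if 'rot' in s else s['tcp_rot']
    x=R.from_rotvec(v).as_matrix()[:,0];th0=np.arctan2(x[1],x[0])%(2*np.pi)
    r=s['ee_pos'][:2]-c;print('tool yaw',th0.round(3),'pos heading',np.arctan2(r[1],r[0])%(2*np.pi),'rad',np.hypot(*r).round(1))
    th=th0+(th1-th0)*np.arange(1,n+1)/n;P=c+136*np.c_[np.cos(th),np.sin(th)]
    q=np.round((P-s['ee_pos'][:2])/25,2);q=np.diff(np.r_[[[0,0]],q],axis=0)
    print('rz',np.degrees((th1-th0)/n)/6);print(q.round(2).tolist())
E
python3 -c "
from h import *
rep();arc(3.32,8)"
```

```text
6.55 [450.1 398.3  54.3] [ 0.2 -0.1  0.3] u,t 133.8 9.6
tool yaw 2.543 pos heading 2.535806106420537 rad 134.2
rz 0.9276507357454943
[[-0.36, -0.44], [-0.23, -0.48], [-0.18, -0.49], [-0.14, -0.51], [-0.08, -0.52], [-0.04, -0.53], [0.02, -0.53], [0.07, -0.52]]
```

servo_tool(targets=[{"tx":-0.32,"ty":-0.44,"tz":0,"rx":0,"ry":0,"rz":0.93,"hand":-0.2},{"tx":-0.23,"ty":-0.48,"tz":0,"rx":0,"ry":0,"rz":0.93,"hand":-0.2},{"tx":-0.18,"ty":-0.49,"tz":0,"rx":0,"ry":0,"rz":0.93,"hand":-0.2},{"tx":-0.14,"ty":-0.51,"tz":0,"rx":0,"ry":0,"rz":0.93,"hand":-0.2},{"tx":-0.08,"ty":-0.52,"tz":0,"rx":0,"ry":0,"rz":0.93,"hand":-0.2},{"tx":-0.04,"ty":-0.53,"tz":0,"rx":0,"ry":0,"rz":0.93,"hand":-0.2},{"tx":0.02,"ty":-0.53,"tz":0,"rx":0,"ry":0,"rz":0.93,"hand":-0.2},{"tx":0.07,"ty":-0.4,"tz":0,"rx":0,"ry":0,"rz":0.8,"hand":-0.2}])

```text
time_s: 7.22
ee_pos: [427.8, 301.5, 56.1]
tcp_rot: [-0.268, 3.127, 0.006]
ft_force: [-2.7, 2.8, 1.5]
grip_width: 0.602
finger_force: 1.9
```

```bash
python3 -c "
from h import *
rep();grip(redpost());arc(1.70,16)"
```

```text
7.2167 [427.8 301.5  56.1] [-2.7  2.8  1.5] u,t 90.5 99.1
60 0 
72 0 
81 0 
grip n 1908 heading -3.037 handle~ -5.542 ztop 65.6
tool yaw 3.314 pos heading 3.304124860634363 rad 134.1
rz -0.9634430537548339
[[-0.13, 0.48], [-0.02, 0.55], [0.05, 0.54], [0.1, 0.54], [0.15, 0.53], [0.2, 0.51], [0.26, 0.48], [0.3, 0.46], [0.35, 0.43], [0.39, 0.39], [0.42, 0.34], [0.46, 0.3], [0.49, 0.26], [0.5, 0.2], [0.53, 0.15], [0.54, 0.1]]
```

servo_tool(targets=[{"tx":-0.08,"ty":0.5,"tz":0,"rx":0,"ry":0,"rz":-0.96,"hand":-0.2},{"tx":-0.02,"ty":0.55,"tz":0,"rx":0,"ry":0,"rz":-0.96,"hand":-0.2},{"tx":0.05,"ty":0.54,"tz":0,"rx":0,"ry":0,"rz":-0.96,"hand":-0.2},{"tx":0.1,"ty":0.54,"tz":0,"rx":0,"ry":0,"rz":-0.96,"hand":-0.2},{"tx":0.15,"ty":0.53,"tz":0,"rx":0,"ry":0,"rz":-0.96,"hand":-0.2},{"tx":0.2,"ty":0.51,"tz":0,"rx":0,"ry":0,"rz":-0.96,"hand":-0.2},{"tx":0.26,"ty":0.48,"tz":0,"rx":0,"ry":0,"rz":-0.96,"hand":-0.2},{"tx":0.3,"ty":0.46,"tz":0,"rx":0,"ry":0,"rz":-0.96,"hand":-0.2}])

```text
time_s: 7.93
ee_pos: [451.9, 404.5, 55.2]
tcp_rot: [0.992, 2.978, 0.002]
ft_force: [-0.4, -1.6, -0.2]
grip_width: 0.6
finger_force: 0.6
```

servo_tool(targets=[{"tx":0.35,"ty":0.43,"tz":0,"rx":0,"ry":0,"rz":-0.96,"hand":-0.2},{"tx":0.39,"ty":0.39,"tz":0,"rx":0,"ry":0,"rz":-0.96,"hand":-0.2},{"tx":0.42,"ty":0.34,"tz":0,"rx":0,"ry":0,"rz":-0.96,"hand":-0.2},{"tx":0.46,"ty":0.3,"tz":0,"rx":0,"ry":0,"rz":-0.96,"hand":-0.2},{"tx":0.49,"ty":0.26,"tz":0,"rx":0,"ry":0,"rz":-0.96,"hand":-0.2},{"tx":0.5,"ty":0.2,"tz":0,"rx":0,"ry":0,"rz":-0.96,"hand":-0.2},{"tx":0.53,"ty":0.15,"tz":0,"rx":0,"ry":0,"rz":-0.96,"hand":-0.2},{"tx":0.4,"ty":0.07,"tz":0,"rx":0,"ry":0,"rz":-0.7,"hand":-0.2}])

```text
time_s: 8.6
ee_pos: [540.8, 457.9, 55.0]
tcp_rot: [2.048, 2.381, 0.003]
ft_force: [-0.9, 1.1, -0.4]
grip_width: 0.599
finger_force: 0.6
```

```bash
python3 -c "
from h import *
rep();grip(redpost());arc(3.31,16)"
```

```text
8.6 [540.8 457.9  55. ] [-0.9  1.1 -0.4] u,t 100.6 -93.7
60 0 
72 0 
81 0 
grip n 1512 heading 1.798 handle~ -0.707 ztop 65.8
tool yaw 1.719 pos heading 1.7020425150248872 rad 137.3
rz 0.9494517090183755
[[-0.62, -0.17], [-0.51, -0.16], [-0.5, -0.21], [-0.48, -0.25], [-0.44, -0.31], [-0.42, -0.34], [-0.38, -0.39], [-0.34, -0.42], [-0.29, -0.45], [-0.25, -0.48], [-0.2, -0.51], [-0.15, -0.52], [-0.1, -0.53], [-0.04, -0.54], [0.01, -0.54], [0.07, -0.54]]
```

servo_tool(targets=[{"tx":-0.58,"ty":-0.15,"tz":0,"rx":0,"ry":0,"rz":0.95,"hand":-0.2},{"tx":-0.51,"ty":-0.16,"tz":0,"rx":0,"ry":0,"rz":0.95,"hand":-0.2},{"tx":-0.5,"ty":-0.21,"tz":0,"rx":0,"ry":0,"rz":0.95,"hand":-0.2},{"tx":-0.48,"ty":-0.25,"tz":0,"rx":0,"ry":0,"rz":0.95,"hand":-0.2},{"tx":-0.44,"ty":-0.31,"tz":0,"rx":0,"ry":0,"rz":0.95,"hand":-0.2},{"tx":-0.42,"ty":-0.34,"tz":0,"rx":0,"ry":0,"rz":0.95,"hand":-0.2},{"tx":-0.38,"ty":-0.39,"tz":0,"rx":0,"ry":0,"rz":0.95,"hand":-0.2},{"tx":-0.34,"ty":-0.42,"tz":0,"rx":0,"ry":0,"rz":0.95,"hand":-0.2}])

```text
time_s: 9.32
ee_pos: [449.2, 401.9, 55.4]
tcp_rot: [0.947, 2.991, 0.007]
ft_force: [4.0, 2.0, -1.3]
grip_width: 0.602
finger_force: 1.7
```

servo_tool(targets=[{"tx":-0.29,"ty":-0.45,"tz":0,"rx":0,"ry":0,"rz":0.95,"hand":-0.2},{"tx":-0.25,"ty":-0.48,"tz":0,"rx":0,"ry":0,"rz":0.95,"hand":-0.2},{"tx":-0.2,"ty":-0.51,"tz":0,"rx":0,"ry":0,"rz":0.95,"hand":-0.2},{"tx":-0.15,"ty":-0.52,"tz":0,"rx":0,"ry":0,"rz":0.95,"hand":-0.2},{"tx":-0.1,"ty":-0.53,"tz":0,"rx":0,"ry":0,"rz":0.95,"hand":-0.2},{"tx":-0.04,"ty":-0.54,"tz":0,"rx":0,"ry":0,"rz":0.95,"hand":-0.2},{"tx":0.01,"ty":-0.54,"tz":0,"rx":0,"ry":0,"rz":0.95,"hand":-0.2},{"tx":0.07,"ty":-0.5,"tz":0,"rx":0,"ry":0,"rz":0.95,"hand":-0.2}])

```text
time_s: 9.98
ee_pos: [425.3, 300.5, 55.9]
tcp_rot: [-0.286, 3.124, 0.006]
ft_force: [-1.0, 3.5, 2.8]
grip_width: 0.601
finger_force: 1.8
```

```bash
python3 -c "
from h import *
rep();grip(redpost());arc(1.70,16)"
```

```text
9.9833 [425.3 300.5  55.9] [-1.   3.5  2.8] u,t 91.8 101.4
60 0 
72 0 
81 0 
grip n 1906 heading -3.031 handle~ -5.536 ztop 67.2
tool yaw 3.326 pos heading 3.3114531045493143 rad 136.9
rz -0.9706127252715833
[[-0.02, 0.47], [-0.02, 0.56], [0.04, 0.55], [0.09, 0.54], [0.15, 0.54], [0.2, 0.51], [0.25, 0.49], [0.31, 0.46], [0.34, 0.43], [0.39, 0.4], [0.43, 0.35], [0.46, 0.3], [0.49, 0.26], [0.51, 0.21], [0.53, 0.15], [0.55, 0.1]]
```

servo_tool(targets=[{"tx":-0.02,"ty":0.5,"tz":0.05,"rx":0,"ry":0,"rz":-0.97,"hand":-0.2},{"tx":-0.02,"ty":0.55,"tz":0,"rx":0,"ry":0,"rz":-0.97,"hand":-0.2},{"tx":0.05,"ty":0.54,"tz":0,"rx":0,"ry":0,"rz":-0.97,"hand":-0.2},{"tx":0.1,"ty":0.54,"tz":0,"rx":0,"ry":0,"rz":-0.97,"hand":-0.2},{"tx":0.15,"ty":0.53,"tz":0,"rx":0,"ry":0,"rz":-0.97,"hand":-0.2},{"tx":0.2,"ty":0.51,"tz":0,"rx":0,"ry":0,"rz":-0.97,"hand":-0.2},{"tx":0.26,"ty":0.48,"tz":0,"rx":0,"ry":0,"rz":-0.97,"hand":-0.2},{"tx":0.3,"ty":0.46,"tz":0,"rx":0,"ry":0,"rz":-0.97,"hand":-0.2}])

```text
time_s: 10.7
ee_pos: [450.0, 403.0, 55.5]
tcp_rot: [0.99, 2.98, 0.0]
ft_force: [-0.2, -1.1, 0.3]
grip_width: 0.598
finger_force: 0.6
```

servo_tool(targets=[{"tx":0.35,"ty":0.43,"tz":0,"rx":0,"ry":0,"rz":-0.97,"hand":-0.2},{"tx":0.39,"ty":0.39,"tz":0,"rx":0,"ry":0,"rz":-0.97,"hand":-0.2},{"tx":0.42,"ty":0.34,"tz":0,"rx":0,"ry":0,"rz":-0.97,"hand":-0.2},{"tx":0.46,"ty":0.3,"tz":0,"rx":0,"ry":0,"rz":-0.97,"hand":-0.2},{"tx":0.49,"ty":0.26,"tz":0,"rx":0,"ry":0,"rz":-0.97,"hand":-0.2},{"tx":0.5,"ty":0.2,"tz":0,"rx":0,"ry":0,"rz":-0.97,"hand":-0.2},{"tx":0.53,"ty":0.15,"tz":0,"rx":0,"ry":0,"rz":-0.97,"hand":-0.2},{"tx":0.45,"ty":0.07,"tz":0,"rx":0,"ry":0,"rz":-0.8,"hand":-0.2}])

```text
time_s: 11.37
ee_pos: [540.1, 456.8, 55.4]
tcp_rot: [2.067, 2.366, 0.002]
ft_force: [-1.8, 0.3, 1.1]
grip_width: 0.596
finger_force: 0.6
```

```bash
python3 -c "
from h import *
rep();grip(redpost());arc(3.31,16)"
```

```text
11.3667 [540.1 456.8  55.4] [-1.8  0.3  1.1] u,t 100.4 -92.3
60 0 
72 0 
81 0 
grip n 1495 heading 1.795 handle~ -0.71 ztop 67.4
tool yaw 1.703 pos heading 1.706047148148092 rad 136.1
rz 0.9592649054165706
[[-0.52, -0.1], [-0.52, -0.15], [-0.51, -0.21], [-0.48, -0.25], [-0.46, -0.3], [-0.42, -0.35], [-0.39, -0.38], [-0.35, -0.42], [-0.3, -0.46], [-0.25, -0.48], [-0.21, -0.51], [-0.15, -0.52], [-0.1, -0.54], [-0.04, -0.55], [0.01, -0.54], [0.06, -0.54]]
```

servo_tool(targets=[{"tx":-0.54,"ty":-0.12,"tz":0,"rx":0,"ry":0,"rz":0.95,"hand":-0.2},{"tx":-0.51,"ty":-0.16,"tz":0,"rx":0,"ry":0,"rz":0.95,"hand":-0.2},{"tx":-0.5,"ty":-0.21,"tz":0,"rx":0,"ry":0,"rz":0.95,"hand":-0.2},{"tx":-0.48,"ty":-0.25,"tz":0,"rx":0,"ry":0,"rz":0.95,"hand":-0.2},{"tx":-0.44,"ty":-0.31,"tz":0,"rx":0,"ry":0,"rz":0.95,"hand":-0.2},{"tx":-0.42,"ty":-0.34,"tz":0,"rx":0,"ry":0,"rz":0.95,"hand":-0.2},{"tx":-0.38,"ty":-0.39,"tz":0,"rx":0,"ry":0,"rz":0.95,"hand":-0.2},{"tx":-0.34,"ty":-0.42,"tz":0,"rx":0,"ry":0,"rz":0.95,"hand":-0.2}])

```text
time_s: 12.08
ee_pos: [449.7, 401.2, 55.8]
tcp_rot: [0.97, 2.985, 0.005]
ft_force: [3.5, 0.8, -1.0]
grip_width: 0.6
finger_force: 1.7
```

servo_tool(targets=[{"tx":-0.29,"ty":-0.45,"tz":0,"rx":0,"ry":0,"rz":0.95,"hand":-0.2},{"tx":-0.25,"ty":-0.48,"tz":0,"rx":0,"ry":0,"rz":0.95,"hand":-0.2},{"tx":-0.2,"ty":-0.51,"tz":0,"rx":0,"ry":0,"rz":0.95,"hand":-0.2},{"tx":-0.15,"ty":-0.52,"tz":0,"rx":0,"ry":0,"rz":0.95,"hand":-0.2},{"tx":-0.1,"ty":-0.53,"tz":0,"rx":0,"ry":0,"rz":0.95,"hand":-0.2},{"tx":-0.04,"ty":-0.54,"tz":0,"rx":0,"ry":0,"rz":0.95,"hand":-0.2},{"tx":0.01,"ty":-0.54,"tz":0,"rx":0,"ry":0,"rz":0.95,"hand":-0.2},{"tx":0.07,"ty":-0.5,"tz":0,"rx":0,"ry":0,"rz":0.95,"hand":-0.2}])

```text
time_s: 12.75
ee_pos: [426.0, 299.9, 56.5]
tcp_rot: [-0.261, 3.127, 0.005]
ft_force: [-0.3, 3.0, 3.3]
grip_width: 0.595
finger_force: 1.8
```

```bash
python3 -c "
from h import *
rep();grip(redpost());arc(1.70,16)"
```

```text
12.75 [426.  299.9  56.5] [-0.3  3.   3.3] u,t 90.9 101.4
60 0 
72 0 
81 0 
grip n 1931 heading -3.03 handle~ -5.535 ztop 68.9
tool yaw 3.311 pos heading 3.317202284287745 rad 136.3
rz -0.9613227635426722
[[-0.06, 0.58], [-0.01, 0.55], [0.05, 0.54], [0.1, 0.54], [0.15, 0.53], [0.21, 0.5], [0.25, 0.49], [0.3, 0.46], [0.35, 0.42], [0.39, 0.38], [0.42, 0.35], [0.46, 0.3], [0.49, 0.25], [0.5, 0.21], [0.53, 0.15], [0.54, 0.1]]
```

servo_tool(targets=[{"tx":-0.06,"ty":0.56,"tz":0.05,"rx":0,"ry":0,"rz":-0.96,"hand":-0.2},{"tx":-0.01,"ty":0.55,"tz":0,"rx":0,"ry":0,"rz":-0.96,"hand":-0.2},{"tx":0.05,"ty":0.54,"tz":0,"rx":0,"ry":0,"rz":-0.96,"hand":-0.2},{"tx":0.1,"ty":0.54,"tz":0,"rx":0,"ry":0,"rz":-0.96,"hand":-0.2},{"tx":0.15,"ty":0.53,"tz":0,"rx":0,"ry":0,"rz":-0.96,"hand":-0.2},{"tx":0.21,"ty":0.5,"tz":0,"rx":0,"ry":0,"rz":-0.96,"hand":-0.2},{"tx":0.25,"ty":0.49,"tz":0,"rx":0,"ry":0,"rz":-0.96,"hand":-0.2},{"tx":0.3,"ty":0.46,"tz":0,"rx":0,"ry":0,"rz":-0.96,"hand":-0.2}])

```text
time_s: 13.47
ee_pos: [450.0, 403.8, 56.1]
tcp_rot: [1.001, 2.977, -0.002]
ft_force: [0.4, -1.0, 0.9]
grip_width: 0.6
finger_force: 0.6
```

servo_tool(targets=[{"tx":-0.3,"ty":-0.46,"tz":0,"rx":0,"ry":0,"rz":0.96,"hand":-0.2},{"tx":-0.25,"ty":-0.49,"tz":0,"rx":0,"ry":0,"rz":0.96,"hand":-0.2},{"tx":-0.21,"ty":-0.5,"tz":0,"rx":0,"ry":0,"rz":0.96,"hand":-0.2},{"tx":-0.15,"ty":-0.53,"tz":0,"rx":0,"ry":0,"rz":0.96,"hand":-0.2},{"tx":-0.1,"ty":-0.54,"tz":0,"rx":0,"ry":0,"rz":0.96,"hand":-0.2},{"tx":-0.05,"ty":-0.54,"tz":0,"rx":0,"ry":0,"rz":0.96,"hand":-0.2},{"tx":0.01,"ty":-0.55,"tz":0,"rx":0,"ry":0,"rz":0.96,"hand":-0.2},{"tx":0.06,"ty":-0.52,"tz":0,"rx":0,"ry":0,"rz":0.96,"hand":-0.2}])

```text
time_s: 14.13
ee_pos: [424.9, 300.6, 56.6]
tcp_rot: [-0.259, 3.13, 0.003]
ft_force: [-2.0, 4.0, 1.0]
grip_width: 0.601
finger_force: 1.8
```

```bash
python3 -c "
from h import *
rep();grip(redpost());s=arm.read_state();print(s['tcp_rot'],s['qpos'])
d=dict(np.load('pics/top.npz'));t=snap('top')
# dish corners in top image at native px: print rim outline
g=t['image']
for n,uv in (('c',[(534,314),(646,317),(646,389),(534,387)]),): print(pts(t,np.array(uv)*.64,22).round(0).tolist())
import cv2
c=g[185:265,325:430][:,:,::-1];cv2.imwrite('pics/dish.png',cv2.resize(c,None,fx=7,fy=7,interpolation=cv2.INTER_CUBIC))
"
```

```text
14.1333 [424.9 300.6  56.6] [-2.  4.  1.] u,t 92.2 101.6
60 0 
72 0 
81 0 
grip n 1947 heading -3.033 handle~ -5.538 ztop 69.4
[-2.62523252e-01  3.13023899e+00  1.54283704e-04] [ 5.09189952e-01  3.73447903e-02  2.08511633e+00 -7.16102476e-05
  1.01875903e+00 -1.22891090e+00]
[[494.0, -199.0, 22.0], [480.0, -437.0, 22.0], [329.0, -424.0, 22.0], [340.0, -190.0, 22.0]]
```

View pics/dish.png

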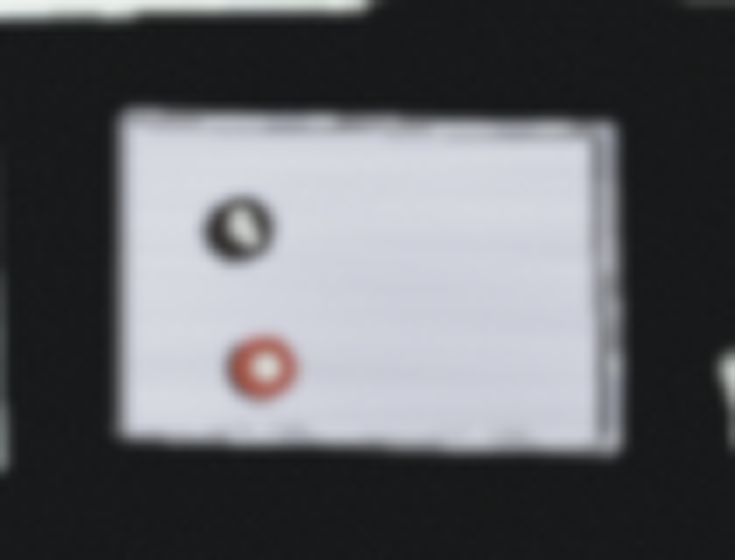

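The dish crop shows clean corners at (122,108), (617,122), (617,452) and (122,438), with the pucks in the left half only. I'll lift off the handle and head for the bar.

servo_tool(targets=[{"tx":0,"ty":0.2,"tz":0.6,"rx":0,"ry":0,"rz":0,"hand":-0.2},{"tx":0,"ty":0,"tz":1,"rx":0,"ry":0,"rz":0,"hand":-0.2},{"tx":0,"ty":0,"tz":1,"rx":0,"ry":0,"rz":0,"hand":-0.2},{"tx":0,"ty":0,"tz":1,"rx":0,"ry":0,"rz":0,"hand":-0.2},{"tx":0,"ty":0,"tz":1,"rx":0,"ry":0,"rz":-1,"hand":0.1},{"tx":0.5,"ty":0,"tz":0,"rx":0,"ry":0,"rz":-1,"hand":0.1},{"tx":0.7,"ty":-0.1,"tz":0,"rx":0,"ry":0,"rz":-1,"hand":0.1},{"tx":0.7,"ty":-0.1,"tz":0,"rx":0,"ry":0,"rz":-1,"hand":0.1}])

```text
time_s: 14.9
ee_pos: [473.7, 300.8, 172.1]
tcp_rot: [0.415, 3.112, 0.001]
ft_force: [-0.8, -0.3, -0.3]
grip_width: 0.449
finger_force: 0.0
```

servo_tool(targets=[{"tx":0.7,"ty":-0.1,"tz":0,"rx":0,"ry":0,"rz":-1,"hand":0.1},{"tx":0.7,"ty":-0.1,"tz":0,"rx":0,"ry":0,"rz":-1,"hand":0.1},{"tx":0.7,"ty":-0.1,"tz":0,"rx":0,"ry":0,"rz":-1,"hand":0.1},{"tx":0.7,"ty":-0.1,"tz":0,"rx":0,"ry":0,"rz":-1,"hand":0.1},{"tx":0.7,"ty":-0.1,"tz":0,"rx":0,"ry":0,"rz":-1,"hand":0.1},{"tx":0.7,"ty":-0.1,"tz":0,"rx":0,"ry":0,"rz":-1,"hand":0.1},{"tx":0.7,"ty":-0.1,"tz":0,"rx":0,"ry":0,"rz":-1,"hand":0.1},{"tx":0.7,"ty":-0.1,"tz":0,"rx":0,"ry":0,"rz":-1,"hand":0.1}])

```text
time_s: 15.57
ee_pos: [613.8, 280.4, 170.7]
tcp_rot: [1.647, 2.675, -0.001]
ft_force: [-0.3, -0.7, 0.0]
grip_width: 0.453
finger_force: 0.0
```

servo_tool(targets=[{"tx":0.6,"ty":-0.2,"tz":0,"rx":0,"ry":0,"rz":-1,"hand":0.1},{"tx":0.5,"ty":-0.2,"tz":0,"rx":0,"ry":0,"rz":-1,"hand":0.1},{"tx":0,"ty":0,"tz":0,"rx":0,"ry":0,"rz":-1,"hand":0.1},{"tx":0,"ty":0,"tz":0,"rx":0,"ry":0,"rz":-1,"hand":0.1},{"tx":0,"ty":0,"tz":0,"rx":0,"ry":0,"rz":-0.93,"hand":0.1},{"tx":0,"ty":0,"tz":0,"rx":0,"ry":0,"rz":0,"hand":0.1},{"tx":0,"ty":0,"tz":0,"rx":0,"ry":0,"rz":0,"hand":0.1},{"tx":0,"ty":0,"tz":0,"rx":0,"ry":0,"rz":0,"hand":0.1}])

```text
time_s: 16.23
ee_pos: [640.4, 270.3, 170.7]
tcp_rot: [2.265, 2.177, -0.0]
ft_force: [-0.1, 1.1, 0.2]
grip_width: 0.453
finger_force: 0.0
```

```bash
python3 -c "
from h import *
d=snap('wrist');rep();s=arm.read_state();print(s['tcp_rot'],s['grip_width'],s['qpos'])
cv2.imwrite('pics/w6.png',cv2.resize(d['image'][:,:,::-1],(800,600),interpolation=cv2.INTER_CUBIC))
t=dict(np.load('pics/top.npz'));uv=np.array([(122,108),(617,122),(617,452),(122,438),(239,230),(263,368)])/7+[325,185]
print(pts(t,uv,22).round(1).tolist(), pts(t,uv)[:,2])
"
```

```text
16.2833 [640.4 270.2 170.8] [0.7 0.3 0.5] u,t -94.8 -9.9
[ 2.26475171e+00  2.17696110e+00 -1.40614552e-04] 0.4503521332145335 [ 3.22077409e-01  2.72500494e-01  1.60690084e+00 -2.43182429e-04
  1.26218036e+00  3.61676194e-01]
[[495.2, -201.0, 22.0], [481.3, -435.7, 22.0], [326.6, -422.6, 22.0], [340.7, -191.9, 22.0], [435.8, -252.6, 22.0], [371.0, -259.6, 22.0]] [-6.45221227 -9.00602453 -4.09167616  5.02087531 23.92287764 22.73404571]
```

View pics/w6.png

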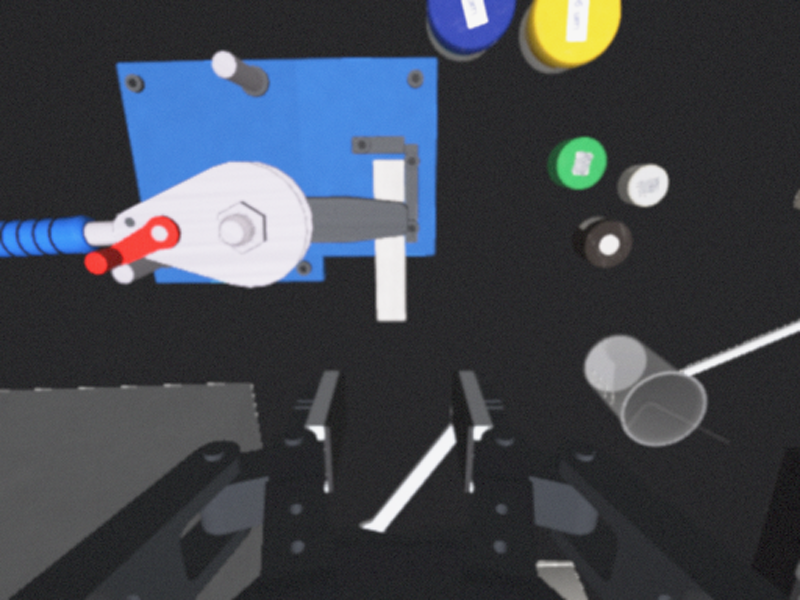

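The jig view shows the strap raised and the bar from (389,160) to (392,320), with its free end at (378–406,320). The spanner is lower centre and the lever is flipped.

```bash
python3 -c "
from h import *
d=dict(np.load('pics/wrist.npz'))
uv=np.array([(378,321),(406,320),(374,160),(404,160),(377,241),(405,239)])*.64
p=pts(d,uv,30);print(p.round(1).tolist());
uv=np.array([(391,312),(391,260),(389,170),(345,215)])*.64;print(pts(d,uv).round(1).tolist())
# spanner
print(pts(d,np.array([(375,525),(450,435)])*.64,6).round(0).tolist())
"
```

```text
[[626.3, 251.2, 30.0], [644.7, 251.2, 30.0], [629.2, 351.8, 30.0], [646.8, 351.1, 30.0], [628.5, 304.0, 30.0], [645.8, 304.6, 30.0]]
[[635.1, 257.2, 30.0], [636.6, 291.7, 30.2], [637.8, 345.9, 32.6], [612.0, 322.6, 47.3]]
[[612.0, 58.0, 6.0], [676.0, 145.0, 6.0]]
```

servo_tool(targets=[{"tx":-0.18,"ty":0.1,"tz":-1,"rx":0,"ry":0,"rz":0.1,"hand":0.1},{"tx":0,"ty":0,"tz":-1,"rx":0,"ry":0,"rz":0,"hand":0.1},{"tx":0,"ty":0,"tz":-1,"rx":0,"ry":0,"rz":0,"hand":0.1},{"tx":0,"ty":0,"tz":-1,"rx":0,"ry":0,"rz":0,"hand":0.1},{"tx":0,"ty":0,"tz":-0.8,"rx":0,"ry":0,"rz":0,"hand":0.1},{"tx":0,"ty":0,"tz":-0.5,"rx":0,"ry":0,"rz":0,"hand":0.1},{"tx":0,"ty":0,"tz":0,"rx":0,"ry":0,"rz":0,"hand":0.1},{"tx":0,"ty":0,"tz":0,"rx":0,"ry":0,"rz":0,"hand":0.1}])

```text
time_s: 16.95
ee_pos: [635.8, 272.3, 38.1]
tcp_rot: [-2.254, -2.188, 0.001]
ft_force: [0.0, 0.7, -0.2]
grip_width: 0.454
finger_force: 0.0
```

servo_tool(targets=[{"tx":0,"ty":0,"tz":-0.4,"rx":0,"ry":0,"rz":0,"hand":0.1},{"tx":0,"ty":0,"tz":0,"rx":0,"ry":0,"rz":0,"hand":0.1},{"tx":0,"ty":0,"tz":0,"rx":0,"ry":0,"rz":0,"hand":1},{"tx":0,"ty":0,"tz":0,"rx":0,"ry":0,"rz":0,"hand":1},{"tx":0,"ty":0,"tz":0,"rx":0,"ry":0,"rz":0,"hand":1},{"tx":0,"ty":0,"tz":0,"rx":0,"ry":0,"rz":0,"hand":1},{"tx":0,"ty":0,"tz":0,"rx":0,"ry":0,"rz":0,"hand":1},{"tx":0,"ty":0,"tz":0,"rx":0,"ry":0,"rz":0,"hand":1}])

```text
time_s: 17.62
ee_pos: [636.4, 272.4, 29.3]
tcp_rot: [2.254, 2.188, 0.001]
ft_force: [-2.0, -1.1, 6.5]
grip_width: 0.193
finger_force: 62.3
```

servo_tool(targets=[{"tx":0,"ty":0,"tz":0.05,"rx":0,"ry":0,"rz":0,"hand":1},{"tx":-0.01,"ty":-0.4,"tz":0,"rx":0,"ry":0,"rz":0,"hand":1},{"tx":-0.01,"ty":-0.5,"tz":0,"rx":0,"ry":0,"rz":0,"hand":1},{"tx":-0.01,"ty":-0.5,"tz":0,"rx":0,"ry":0,"rz":0,"hand":1},{"tx":-0.01,"ty":-0.5,"tz":0,"rx":0,"ry":0,"rz":0,"hand":1},{"tx":-0.01,"ty":-0.5,"tz":0,"rx":0,"ry":0,"rz":0,"hand":1},{"tx":-0.01,"ty":-0.4,"tz":0,"rx":0,"ry":0,"rz":0,"hand":1},{"tx":0,"ty":0,"tz":0,"rx":0,"ry":0,"rz":0,"hand":1}])

```text
time_s: 18.28
ee_pos: [633.9, 199.2, 28.6]
tcp_rot: [-2.257, -2.185, 0.004]
ft_force: [0.0, 0.2, -3.1]
grip_width: 0.187
finger_force: 61.3
```

```bash
cat >> h.py <<'E'
def bar(x0,y0,z0,w=16,l=130):
    """white bar points near box, fit top plane/axis"""
    d=snap('wrist');ys,xs=np.mgrid[0:384,0:512];uv=np.c_[xs.ravel(),ys.ravel()];uv=uv[d['z_map'].ravel()>0]
    p=pts(d,uv);k=(abs(p[:,0]-x0)<w)&(p[:,1]>y0)&(p[:,1]<y0+l)&(abs(p[:,2]-z0)<20);p=p[k]
    if k.sum()<30: print('few',k.sum());return
    for a in range(int(y0),int(y0+l),10):
        q=p[(p[:,1]>=a)&(p[:,1]<a+10)]
        if len(q)>5:
            q=q[q[:,2]>np.percentile(q[:,2],90)-4];print(a,len(q),q[:,2].mean().round(1),'x',q[:,0].min().round(1),q[:,0].max().round(1),'ymax',q[:,1].max().round(1))
E
python3 -c "
from h import *
rep();print(arm.read_state()['grip_width']);bar(635,190,30)"
```

```text
18.2833 [633.9 199.2  28.6] [ 0.   0.2 -3.1] u,t -134.2 49.5
0.18721201981457414
190 83 43.9 x 624.9 641.7 ymax 200.0
200 104 43.9 x 625.2 651.0 ymax 210.0
210 262 46.1 x 619.0 648.5 ymax 212.2
220 680 30.1 x 624.8 643.0 ymax 230.0
230 722 30.0 x 625.2 643.1 ymax 240.0
240 774 30.0 x 625.4 643.2 ymax 250.0
250 832 30.0 x 625.5 643.4 ymax 260.0
260 882 30.0 x 625.8 643.5 ymax 270.0
270 821 29.9 x 626.0 644.1 ymax 278.7
290 1392 13.0 x 619.0 651.0 ymax 300.0
300 665 46.3 x 619.0 644.4 ymax 310.0
310 949 47.0 x 619.0 647.1 ymax 314.5
```

The bar is clear of the strap, level and firmly held. I'll lift it and carry it over and behind the cabinet.

servo_tool(targets=[{"tx":0,"ty":0,"tz":0.5,"rx":0,"ry":0,"rz":0,"hand":1},{"tx":0,"ty":0,"tz":1,"rx":0,"ry":0,"rz":0,"hand":1},{"tx":0,"ty":0,"tz":1,"rx":0,"ry":0,"rz":0,"hand":1},{"tx":0,"ty":0,"tz":1,"rx":0,"ry":0,"rz":0,"hand":1},{"tx":0,"ty":0,"tz":1,"rx":0,"ry":0,"rz":0,"hand":1},{"tx":0,"ty":0,"tz":1,"rx":0,"ry":0,"rz":0,"hand":1},{"tx":0,"ty":0,"tz":1,"rx":0,"ry":0,"rz":0,"hand":1},{"tx":0,"ty":0,"tz":1,"rx":0,"ry":0,"rz":0,"hand":1}])

```text
time_s: 19.0
ee_pos: [634.2, 202.9, 219.3]
tcp_rot: [2.253, 2.189, 0.001]
ft_force: [0.3, 0.3, -3.1]
grip_width: 0.189
finger_force: 61.2
```

servo_tool(targets=[{"tx":0,"ty":-0.3,"tz":1,"rx":0,"ry":0,"rz":0,"hand":1},{"tx":0,"ty":-0.6,"tz":1,"rx":0,"ry":0,"rz":0,"hand":1},{"tx":0,"ty":-0.9,"tz":1,"rx":0,"ry":0,"rz":0,"hand":1},{"tx":0,"ty":-1,"tz":0.4,"rx":0,"ry":0,"rz":0,"hand":1},{"tx":0,"ty":-1,"tz":0,"rx":0,"ry":0,"rz":0,"hand":1},{"tx":0,"ty":-1,"tz":0,"rx":0,"ry":0,"rz":0,"hand":1},{"tx":0,"ty":-1,"tz":0,"rx":0,"ry":0,"rz":0,"hand":1},{"tx":0,"ty":-1,"tz":0,"rx":0,"ry":0,"rz":0,"hand":1}])

```text
time_s: 19.67
ee_pos: [634.3, 31.8, 303.2]
tcp_rot: [2.252, 2.189, 0.001]
ft_force: [0.3, -0.4, -3.4]
grip_width: 0.189
finger_force: 61.4
```

servo_tool(targets=[{"tx":-0.3,"ty":-1,"tz":0,"rx":0,"ry":0,"rz":0,"hand":1},{"tx":-0.5,"ty":-1,"tz":0,"rx":0,"ry":0,"rz":0,"hand":1},{"tx":-0.5,"ty":-1,"tz":0,"rx":0,"ry":0,"rz":0,"hand":1},{"tx":-0.5,"ty":-1,"tz":0,"rx":0,"ry":0,"rz":0,"hand":1},{"tx":-0.5,"ty":-1,"tz":0,"rx":0,"ry":0,"rz":0,"hand":1},{"tx":-0.5,"ty":-1,"tz":0,"rx":0,"ry":0,"rz":0,"hand":1},{"tx":-0.5,"ty":-1,"tz":0,"rx":0,"ry":0,"rz":0,"hand":1},{"tx":-0.5,"ty":-1,"tz":0,"rx":0,"ry":0,"rz":0,"hand":1}])

```text
time_s: 20.33
ee_pos: [538.9, -168.2, 303.1]
tcp_rot: [2.252, 2.189, 0.001]
ft_force: [1.0, -1.2, -1.7]
grip_width: 0.189
finger_force: 61.2
```

servo_tool(targets=[{"tx":-0.6,"ty":-1,"tz":0,"rx":0,"ry":0,"rz":-0.1,"hand":1},{"tx":-0.6,"ty":-1,"tz":0,"rx":0,"ry":0,"rz":-0.1,"hand":1},{"tx":-0.6,"ty":-1,"tz":0,"rx":0,"ry":0,"rz":-0.13,"hand":1},{"tx":-0.6,"ty":-1,"tz":0,"rx":0,"ry":0,"rz":0,"hand":1},{"tx":-0.6,"ty":-1,"tz":0,"rx":0,"ry":0,"rz":0,"hand":1},{"tx":-0.6,"ty":-1,"tz":0,"rx":0,"ry":0,"rz":0,"hand":1},{"tx":-0.6,"ty":-1,"tz":0,"rx":0,"ry":0,"rz":0,"hand":1},{"tx":-0.6,"ty":-1,"tz":0,"rx":0,"ry":0,"rz":0,"hand":1}])

```text
time_s: 21.0
ee_pos: [419.0, -368.3, 303.2]
tcp_rot: [2.29, 2.149, 0.0]
ft_force: [0.6, 0.0, -3.1]
grip_width: 0.187
finger_force: 61.3
```

servo_tool(targets=[{"tx":-0.3,"ty":-0.8,"tz":0,"rx":0,"ry":0,"rz":0,"hand":1},{"tx":-0.1,"ty":-0.2,"tz":-0.5,"rx":0,"ry":0,"rz":0,"hand":1},{"tx":0,"ty":0,"tz":-1,"rx":0,"ry":0,"rz":0,"hand":1},{"tx":0,"ty":0,"tz":-1,"rx":0,"ry":0,"rz":0,"hand":1},{"tx":0,"ty":0,"tz":-1,"rx":0,"ry":0,"rz":0,"hand":1},{"tx":0,"ty":0,"tz":-0.5,"rx":0,"ry":0,"rz":0,"hand":1},{"tx":0,"ty":0,"tz":0,"rx":0,"ry":0,"rz":0,"hand":1},{"tx":0,"ty":0,"tz":0,"rx":0,"ry":0,"rz":0,"hand":1}])

```text
time_s: 21.67
ee_pos: [409.8, -392.1, 201.9]
tcp_rot: [-2.29, -2.149, -0.0]
ft_force: [-0.4, 0.1, -2.0]
grip_width: 0.192
finger_force: 61.2
```

```bash
python3 -c "
from h import *
rep();s=arm.read_state();print(s['tcp_rot'],s['grip_width'],np.arctan2(s['tcp_rot'][1],s['tcp_rot'][0])*2);p=s['ee_pos'];bar(p[0],p[1],p[2]+1)
d=dict(np.load('pics/wrist.npz'));hsv=cv2.cvtColor(d['image'],cv2.COLOR_RGB2HSV)
ys,xs=np.mgrid[0:384,0:512];p=pts(d,np.c_[xs.ravel(),ys.ravel()]).reshape(384,512,3)
z=p[...,2]
rim=(z>17)&(z<26)&(d['z_map']>0)
q=p[rim];print(rim.sum(),np.percentile(q[:,0],[1,99]),np.percentile(q[:,1],[1,99]))
for y in range(-440,-180,20):
    k=q[(abs(q[:,1]-y)<4)]
    if len(k): print(y,np.sort(k[:,0])[[0,len(k)//2,-1]].round(0))
"
```

```text
21.6667 [ 409.8 -392.1  201.9] [-0.4  0.1 -2. ] u,t -330.3 650.6
[-2.29013798e+00 -2.14904085e+00 -3.49634940e-04] 0.19220289700939855 -4.775936609485255
-392 113 214.5 x 393.8 425.7 ymax -382.1
-382 273 218.9 x 395.2 424.8 ymax -379.0
-372 679 203.5 x 401.6 419.8 ymax -362.0
-362 717 203.5 x 402.1 420.2 ymax -352.0
-352 768 203.5 x 402.4 420.6 ymax -342.0
-342 833 203.5 x 403.1 421.1 ymax -332.0
-332 874 203.5 x 403.7 422.0 ymax -322.0
-322 896 203.4 x 404.1 422.3 ymax -312.4
3421 [329.85661024 586.84336983] [-616.54615563 -218.42299514]
-420 [328. 363. 478.]
-400 [328. 475. 479.]
-380 [330. 477. 481.]
-360 [331. 478. 482.]
-340 [333. 479. 483.]
-320 [334. 483. 675.]
-300 [335. 482. 486.]
-280 [336. 483. 487.]
-260 [337. 373. 489.]
-240 [338. 369. 490.]
-220 [340. 343. 491.]
```

servo_tool(targets=[{"tx":-0.1,"ty":0,"tz":-1,"rx":0,"ry":0,"rz":0,"hand":1},{"tx":0,"ty":-0.1,"tz":-1,"rx":0,"ry":0,"rz":0,"hand":1},{"tx":0,"ty":0,"tz":-1,"rx":0,"ry":0,"rz":0,"hand":1},{"tx":0,"ty":0,"tz":-1,"rx":0,"ry":0,"rz":0,"hand":1},{"tx":0,"ty":0,"tz":-1,"rx":0,"ry":0,"rz":0,"hand":1},{"tx":0,"ty":0,"tz":-1,"rx":0,"ry":0,"rz":0,"hand":1},{"tx":0,"ty":0,"tz":-0.7,"rx":0,"ry":0,"rz":0,"hand":1},{"tx":0,"ty":0,"tz":0,"rx":0,"ry":0,"rz":0,"hand":1}])

```text
time_s: 22.38
ee_pos: [406.3, -394.1, 32.5]
tcp_rot: [-2.288, -2.146, -0.0]
ft_force: [-0.9, 0.9, -2.8]
grip_width: 0.197
finger_force: 61.1
```

servo_tool(targets=[{"tx":0,"ty":0,"tz":0,"rx":0,"ry":0,"rz":0,"hand":1},{"tx":0,"ty":0,"tz":-0.1,"rx":0,"ry":0,"rz":0,"hand":1},{"tx":0,"ty":0,"tz":-0.1,"rx":0,"ry":0,"rz":0,"hand":1},{"tx":0,"ty":0,"tz":-0.1,"rx":0,"ry":0,"rz":0,"hand":1},{"tx":0,"ty":0,"tz":0,"rx":0,"ry":0,"rz":0,"hand":1},{"tx":0,"ty":0,"tz":0,"rx":0,"ry":0,"rz":0,"hand":1},{"tx":0,"ty":0,"tz":0,"rx":0,"ry":0,"rz":0,"hand":1},{"tx":0,"ty":0,"tz":0,"rx":0,"ry":0,"rz":0,"hand":1}])

```text
time_s: 23.05
ee_pos: [407.1, -395.3, 27.3]
tcp_rot: [2.292, 2.149, -0.0]
ft_force: [-0.2, 0.0, -2.7]
grip_width: 0.192
finger_force: 61.2
```

Need about 8 mm more.

servo_tool(targets=[{"tx":0,"ty":0,"tz":-0.12,"rx":0,"ry":0,"rz":0,"hand":1},{"tx":0,"ty":0,"tz":-0.08,"rx":0,"ry":0,"rz":0,"hand":1},{"tx":0,"ty":0,"tz":-0.06,"rx":0,"ry":0,"rz":0,"hand":1},{"tx":0,"ty":0,"tz":-0.04,"rx":0,"ry":0,"rz":0,"hand":1},{"tx":0,"ty":0,"tz":0,"rx":0,"ry":0,"rz":0,"hand":1},{"tx":0,"ty":0,"tz":0,"rx":0,"ry":0,"rz":0,"hand":1},{"tx":0,"ty":0,"tz":0,"rx":0,"ry":0,"rz":0,"hand":1},{"tx":0,"ty":0,"tz":0,"rx":0,"ry":0,"rz":0,"hand":1}])

```text
time_s: 23.72
ee_pos: [406.9, -395.1, 20.5]
tcp_rot: [-2.291, -2.148, 0.0]
ft_force: [-3.2, 4.0, 5.4]
grip_width: 0.192
finger_force: 62.3
```

```bash
python3 -c "
from h import *
rep();s=arm.read_state();p=s['ee_pos'];bar(p[0]+2,p[1],p[2]+1)"
```

```text
23.7167 [ 406.9 -395.1   20.5] [-3.2  4.   5.4] u,t -330.0 654.8
-395 136 33.8 x 398.2 424.9 ymax -385.0
-385 301 36.8 x 393.0 421.8 ymax -381.9
-375 674 22.0 x 398.6 417.0 ymax -365.0
-365 723 22.0 x 399.3 417.3 ymax -355.0
-355 770 22.1 x 399.5 417.8 ymax -345.0
-345 827 22.1 x 400.2 418.2 ymax -335.0
-335 881 22.1 x 400.9 418.7 ymax -325.0
-325 883 22.1 x 401.2 419.5 ymax -315.4
-315 1405 4.0 x 392.9 424.9 ymax -305.0
-305 1493 4.0 x 392.9 424.9 ymax -295.0
-295 1592 4.0 x 393.0 424.9 ymax -285.0
-285 1690 4.1 x 392.9 424.9 ymax -275.0
-275 890 4.0 x 392.9 424.9 ymax -268.8
```

The bar is on the floor and level, so I'll release and retreat.

servo_tool(targets=[{"tx":0,"ty":0,"tz":0,"rx":0,"ry":0,"rz":0,"hand":0.6},{"tx":0,"ty":0,"tz":0,"rx":0,"ry":0,"rz":0,"hand":0.3},{"tx":0,"ty":0,"tz":0,"rx":0,"ry":0,"rz":0,"hand":0},{"tx":0,"ty":0,"tz":0,"rx":0,"ry":0,"rz":0,"hand":0},{"tx":0,"ty":0,"tz":0.3,"rx":0,"ry":0,"rz":0,"hand":0},{"tx":0,"ty":0,"tz":0.6,"rx":0,"ry":0,"rz":0,"hand":0},{"tx":0,"ty":0,"tz":1,"rx":0,"ry":0,"rz":0,"hand":0},{"tx":0,"ty":0,"tz":1,"rx":0,"ry":0,"rz":0,"hand":0}])

```text
time_s: 24.43
ee_pos: [406.6, -394.7, 92.3]
tcp_rot: [-2.29, -2.147, -0.0]
ft_force: [0.6, -0.8, 0.8]
grip_width: 0.504
finger_force: 0.0
```

servo_tool(targets=[{"tx":0,"ty":0,"tz":1,"rx":0,"ry":0,"rz":0,"hand":0},{"tx":0,"ty":0,"tz":1,"rx":0,"ry":0,"rz":0,"hand":0},{"tx":0,"ty":0,"tz":1,"rx":0,"ry":0,"rz":0,"hand":0},{"tx":0,"ty":0,"tz":0.5,"rx":0,"ry":0,"rz":0,"hand":0},{"tx":0,"ty":0,"tz":0,"rx":0,"ry":0,"rz":0,"hand":0},{"tx":0,"ty":0,"tz":0,"rx":0,"ry":0,"rz":0,"hand":0},{"tx":0,"ty":0,"tz":0,"rx":0,"ry":0,"rz":0,"hand":0},{"tx":0,"ty":0,"tz":0,"rx":0,"ry":0,"rz":0,"hand":0}])

```text
time_s: 25.1
ee_pos: [406.2, -394.3, 177.1]
tcp_rot: [-2.289, -2.146, -0.0]
ft_force: [-0.3, -0.0, 0.4]
grip_width: 0.501
finger_force: 0.0
```

```bash
python3 -c "
from h import *
rep();bar(409,-425,20);t=snap('top')
d=dict(np.load('pics/wrist.npz'))
ys,xs=np.mgrid[0:384,0:512];p=pts(d,np.c_[xs.ravel(),ys.ravel()]);q=p[(p[:,2]>15)&(p[:,2]<26)&(p[:,0]>320)&(p[:,0]<500)]
for x in range(340,480,20):
    k=q[abs(q[:,0]-x)<4]
    print(x,np.sort(k[:,1])[[0,-1]].round(0) if len(k) else '')
"
```

```text
25.1 [ 406.2 -394.3  177.1] [-0.3 -0.   0.4] u,t -328.9 654.6
-425 116 22.7 x 393.1 424.7 ymax -415.1
-415 151 22.1 x 397.0 414.8 ymax -405.1
-405 151 22.2 x 397.7 415.3 ymax -395.1
-395 157 22.1 x 398.4 415.8 ymax -385.0
-385 167 22.1 x 398.1 416.3 ymax -375.0
-375 172 22.0 x 398.7 416.9 ymax -365.1
-365 174 22.1 x 399.5 417.4 ymax -355.1
-355 181 22.2 x 400.2 417.9 ymax -345.0
-345 184 22.0 x 400.6 418.4 ymax -335.0
-335 199 22.0 x 400.6 419.0 ymax -325.0
-325 186 22.0 x 401.3 419.4 ymax -315.7
-315 318 4.1 x 393.3 424.7 ymax -305.0
-305 330 4.0 x 393.1 425.0 ymax -295.1
340 [-421. -220.]
360 [-522. -246.]
380 [-424. -244.]
400 [-425. -316.]
420 [-426. -250.]
440 [-535. -258.]
460 [-428. -425.]
```

```bash
python3 -c "
from bench import ticket
print(ticket.close_job())"
```

```text
the job is handed in; nothing more can be done
None
```

The job is handed in at about 25 s of the 72 s. The lever is on the loosening side, the strap is about 4.5 mm clear by camera depth, and the bar lies level and released in the empty half of the dish. I saw no contact with the specimens, spanner or jar, but I did not re-measure their positions at the end.

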